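Sort the last two biscuits and hold the lid ready over the ring box

TASK

Finish packing: lay the loose round ring biscuit in the open clear box of ring biscuits and the dark bar biscuit in the open clear box of bar biscuits (not the closed, stacked ones), set down on top of their own kind rather than dropped. Then draw the orange-framed lid out of its leaning rack by its handle, turn it level with the handle on top, and hold it centred over the ring-biscuit box and square with it, about 8 cm above the rim and touching nothing but the gripper. Finish while still holding the lid there, and leave everything else on the table where it stands.

Things in the scene. Friction and masses are not known exactly. Their poses are not given: they have to be found in the camera images.
- ring_center (a point): Centre (half-way up) of the loose tan ring biscuit, 45 mm in diameter, 16 mm hole, 14 mm thick, 25 g, lying flat on the dark baking tray (tray floor 2 mm above the table, 130 x 260 mm, rim 8 mm high). z axis: its upright axis.
- ring_biscuit: The same loose ring biscuit; origin at the centre of its underside.
- bar_center (a point): Centre (half-way up) of the loose dark brown bar biscuit, 66 (x) x 22 (y) x 16 (z) mm, 30 g, lying flat on the same tray; its x axis runs along its length.
- bar_biscuit: The same loose bar biscuit; origin at the centre of its underside.
- ring_box: Open clear plastic box already packed with tan ring biscuits, 120 (x) x 150 (y) mm outside, 65 mm high, walls 4 mm, fixed on the table. Origin at the centre of its underside, z up; the packed biscuits fill it to a flat layer 32 mm above the origin, so there is a space 33 mm deep on top of them.
- bar_box: Same box (120 x 150 x 65 mm, walls 4 mm, fixed, packed to 32 mm above its underside), filled with dark brown bar biscuits. Origin at the centre of its underside. The two boxes may change places.
- lid_handle (a point): Centre of the lid's orange handle, a block 44 (lid x) x 14 (lid y, the width to pinch) x 42 mm (lid z, standing out of the top face); it is 21 mm above the lid's top face, 33 mm above its underside, over its middle. Axes are the lid's: z out of the top face, x up the rack's slope at the start, y level.
- lid: Lid: clear pane in an orange frame, 130 (x) x 160 (y) mm, 12 mm thick, about 140 g, weight centred close to the handle. Origin at the middle of its underside, axes as at the handle. It starts leaning in the rack, top face and handle towards the rack's front and upward.
- rack: White lid rack, fixed: a back plate leaning 40 degrees back from upright, 105 mm high, with a channel at its foot (front lip 16 mm and side cheeks 60 mm up the slope, 4 to 5 mm of play). The lid leaves it by sliding up the slope, along its own x. Origin on the table, x away from its front, z up; the lid's handle starts about 91 mm above the table.
- jar: Bystander: amber jar with red cap, 56 mm in diameter, 85 mm high; origin under its centre.
- cup: Bystander: blue cup, 72 mm in diameter, 85 mm high; origin under its centre.
- spatula: Bystander: spatula lying on the table behind the boxes.
- carton: Bystander: flat white carton, 110 x 150 x 50 mm; origin under its centre.
- can: Bystander: green can, 60 mm in diameter, 100 mm high; origin under its centre.
Things that resemble listed ones, but are neither listed nor needed, are in the scene too. There is more than one size of the ring_biscuit; the job needs the largest.

How it is judged:
By the outcome, as a careful person would: the job done as asked, in the order asked, and still so for the second after the job is handed in, while the arm keeps its last pose, push and grip.
It also fails if it takes over 69 s, if anything falls off the work surface, if the arm or the gripper's body presses on something with over 40 N, if the wrist force passes 120 N, or if a joint passes its speed limit or range.

ROBOT

A 6-joint arm with a two-finger parallel gripper is mounted at the origin on the work surface. World frame = base frame: x ahead of the robot, y to its left, z up, the work surface at z = 0. Lengths are in m, angles in rad, forces in N, time in s.
With the tool pointing down it reaches from about 0.425 to 0.95 m from the base axis. Payload 3.5 kg.
Tool frame: the origin (TCP) lies between the finger pads; the fingertips stand 11 mm ahead of it and the grasp point (between the pads) lies 8 mm behind it (bot.tip_extent is the distance from the TCP to the fingertips, in m); z points along the fingers, y is the direction in which the jaws open and shut (so a half turn about z gives the same grasp; the last joint's range is limited). The gripper opens to 85 mm and grips with 20 to 120 N. Pads are 22 mm wide; open, the fingers measure 114 mm over their backs; the gripper's body (76 mm by 85 mm) begins 54 mm behind the grasp point. The pads swing forward as they close: fully open they stand 13 mm farther back than shut.
Start: joints at [1.082, 0.286, 1.577, -0, 1.279, -0.15], TCP at [0.224, 0.637, 0.242] pointing down, gripper open.
Joint ranges: [-2.77, 2.77], [-0.9, 2.22], [0.21, 2.48], [-1.53, 4.67], [0.24, 2.81], [-2.84, 2.84]. Speed limits (rad/s): [2.79, 2.79, 3.14, 3.14, 3.14, 3.14].

INTERFACE

Orientations are given as a unit quaternion [w, x, y, z].
In Python, from plant import bot, vision, workorder gives the robot as it stands.
- The arm moves only by the tool move_arm, never from a script. Its argument "commands" is a list of rows, each a list of 7 numbers: the shift along the tool's x, y, z in m, then the turn, a rotation vector about the tool's x, y, z in degrees, then the opening in per cent of the stroke, from 0 (shut) to 100 (fully open). In form: [[dx, dy, dz, ax, ay, az, jaw], ...]. A call has 1 to 10 rows; each row is the pose to reach, as a shift and turn from the pose commanded when the call began, along the tool's axes at that moment; what a row does not reach only later rows make up. A row lasts 1/8 s, in which the tool goes at most 62.5 mm and 10.7 degrees, less where a joint would pass 70% of its speed; a pose out of reach is approached as far as the arm can. A call with a gripper value outside its range is refused whole. The fingers move at their own pace and stop on an object; "squeeze" is the grip in N (left out, the last holds). Time passes only in rows, so rows that repeat a pose let the fingers close. It gives the time, the measured TCP pose, the force and the opening at its end, in the units of the state.
- bot.get_obs(): the state, without advancing time (a new reading comes with each control period).
- vision.snapshot(name): name is "scene" or "side" or "wrist"; returns the picture (400x640x3 uint8, blue, green, red); there is no depth.
- vision.camera_model(name): a dict with "intrinsics" (3x3 intrinsics, pixels), "R" (3x3) and "t" (3): a world point X has camera coordinates R X + t; the wrist camera has in their place "T_tool_cam" (4x4, takes a point from camera to tool coordinates, whose origin is the TCP and whose axes are the flange's). Camera axes: x right, y down, z forward; pixel columns grow to the right and rows downward; lengths in m; the calibration is good to about 2 mm. A picture is of the moment at which its call begins: read the wrist's pose just before it. camera_model takes no time and is no camera call.
- workorder.close_job(): hands the job in, once; it reports no verdict.
The state is a dict: "clock": time; "q": joint angles; "joint_vel": joint speeds; "effort": joint torques, N m; "ee_pos": TCP position; "tool_rot": TCP orientation; "wrist_force": force on the tool from outside, world axes, zero at the start; "moment": the same for the moment, N m; "gripper_width": finger opening in m.
Only numpy, scipy, OpenCV 4.12 (cv2) and the standard library are available. Lean on these libraries where they do the work, as an engineer would, in place of code of your own. Each camera call takes 0.05 s, during which the arm holds its last target.

## Working session

There is one attempt and no reset: what is moved stays moved. The work goes in short steps, Python scripts to look and compute and a tool call to move; the robot and the scene stay as the last step left them, time stands still between calls to the robot, and variables do not carry over. Pictures are saved under pics/ and viewed, and the job is handed in when it is done.

Besides the shell and the picture viewer there is one more tool, called after "Request:" as name(argument=value, ...), one argument or row to a line, values as JSON. move_arm: Moves the arm, as the interface text tells. Its arguments: {"type":"object","properties":{"commands":{"type":"array","items":{"type":"array","items":{"type":"number"}}},"squeeze":{"type":"number"}},"required":["commands"]}

```bash
ls; mkdir -p pics
python3 - <<'E'
from plant import bot, vision
import cv2, numpy as np
o=bot.get_obs()
print({k:np.round(v,3) for k,v in o.items()})
for n in ["scene","side","wrist"]:
    cv2.imwrite(f"pics/{n}0.png",vision.snapshot(n))
    m=vision.camera_model(n); print(n,{k:np.round(v,4).tolist() for k,v in m.items()})
E
```

```text
pics
{'clock': np.float64(0.0), 'q': array([ 1.082,  0.287,  1.578,  0.   ,  1.279, -0.15 ]), 'joint_vel': array([ 0.002,  0.002, -0.001,  0.001, -0.001,  0.002]), 'effort': array([-2.0000e-03, -4.0598e+01, -2.9262e+01, -0.0000e+00,  6.0000e-03,
       -0.0000e+00]), 'ee_pos': array([0.224, 0.636, 0.241]), 'tool_rot': array([-0.   ,  0.169,  0.986, -0.001]), 'wrist_force': array([-0.889, -0.447,  1.116]), 'moment': array([0.014, 0.04 , 0.002]), 'gripper_width': np.float64(0.085)}
scene {'intrinsics': [[464.3503, 0.0, 312.9588], [0.0, 464.3503, 205.4991], [0.0, 0.0, 1.0]], 'R': [[-0.2861, 0.9581, 0.0107], [0.8221, 0.2512, -0.511], [-0.4923, -0.1375, -0.8595]], 't': [0.1679, -0.4635, 1.7519]}
side {'intrinsics': [[413.5601, 0.0, 314.277], [0.0, 413.5601, 201.2869], [0.0, 0.0, 1.0]], 'R': [[0.9802, -0.1974, 0.0179], [-0.1122, -0.6273, -0.7707], [0.1634, 0.7533, -0.637]], 't': [-0.5826, 0.1349, 1.0231]}
wrist {'intrinsics': [[284.0675, 0.0, 325.1096], [0.0, 284.0675, 198.9324], [0.0, 0.0, 1.0]], 'T_tool_cam': [[0.0006, -0.953, -0.3029, 0.0775], [1.0, 0.001, -0.0011, -0.0001], [0.0014, -0.3029, 0.953, -0.1312], [0.0, 0.0, 0.0, 1.0]]}
```

View pics/scene0.png

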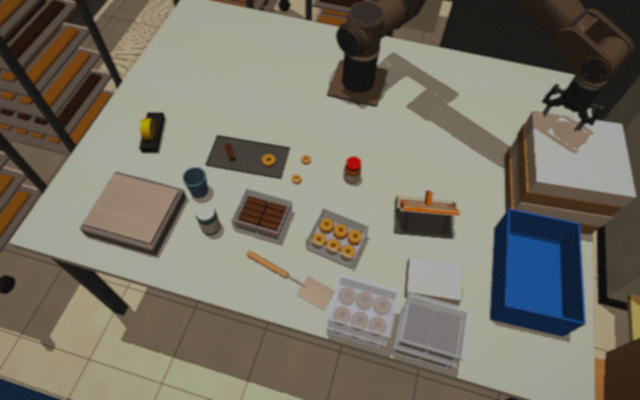

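View pics/side0.png

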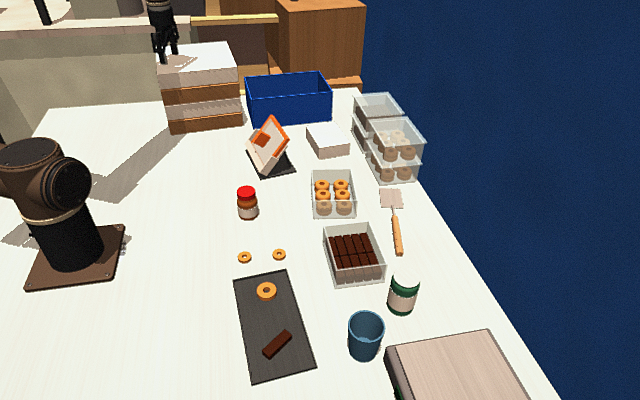

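View pics/wrist0.png

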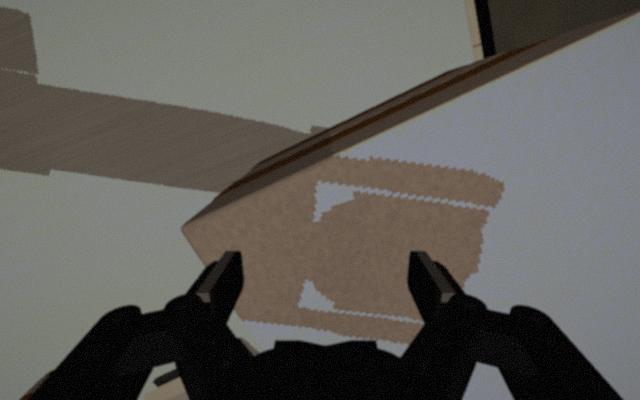

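The scene view shows the tray at about (248,156), with a ring at (268,160) and the bar at (230,152). The two loose rings off the tray, at (306,160) and (296,179), look smaller. The open bar box is at (262,214), the open ring box at (337,237), the rack and lid at (428,212), and the closed stacked boxes at (360,310) and (430,330). I'll measure these and enlarge.

```bash
cat > h.py <<'E'
import numpy as np, cv2
from scipy.spatial.transform import Rotation as R
from plant import bot, vision
def q2R(q): return R.from_quat([q[1],q[2],q[3],q[0]]).as_matrix()
def cam(n,obs=None):
    m=vision.camera_model(n); K=np.array(m["intrinsics"])
    if n=="wrist":
        T=np.array(m["T_tool_cam"]); Rt=q2R(obs["tool_rot"]); p=np.array(obs["ee_pos"])
        Rw=Rt@T[:3,:3]; c=Rt@T[:3,3]+p
        return K,Rw.T,-Rw.T@c
    return K,np.array(m["R"]),np.array(m["t"])
def ray(C,uv):
    K,Rm,t=C; d=Rm.T@np.linalg.inv(K)@np.array([uv[0],uv[1],1.]); return -Rm.T@t,d/np.linalg.norm(d)
def onz(C,uv,z):
    c,d=ray(C,uv); return c+d*(z-c[2])/d[2]
def proj(C,X):
    K,Rm,t=C; p=K@(Rm@np.asarray(X)+t); return p[:2]/p[2]
def tri(C1,u1,C2,u2):
    c1,d1=ray(C1,u1); c2,d2=ray(C2,u2)
    s=np.linalg.lstsq(np.c_[d1,-d2],c2-c1,rcond=None)[0]
    a,b=c1+s[0]*d1,c2+s[1]*d2; return (a+b)/2,np.linalg.norm(a-b)
E
python3 - <<'E'
from h import *
C={n:cam(n) for n in("scene","side")}
im={n:cv2.imread(f"pics/{n}0.png") for n in C}
for n in C:
    hsv=cv2.cvtColor(im[n],cv2.COLOR_BGR2HSV)
    m=cv2.inRange(hsv,(8,110,90),(28,255,255))
    k,l,st,ce=cv2.connectedComponentsWithStats(m)
    for i in range(1,k):
        if 8<st[i,4]<600:
            p=onz(C[n],ce[i],0.012); print(n,st[i],ce[i].round(1),p.round(3))
    # dark bar
sc=im["scene"]; 
a=cv2.resize(sc[125:265,200:380],None,fx=4.4,fy=4.2,interpolation=cv2.INTER_CUBIC);cv2.imwrite("pics/cropA.png",a)
a=cv2.resize(im["side"][100:390,220:430],None,fx=2.06*1.4,fy=2.06,interpolation=cv2.INTER_CUBIC);
a=cv2.resize(im["side"][165:365,225:425],None,fx=3,fy=3,interpolation=cv2.INTER_CUBIC);cv2.imwrite("pics/cropB.png",a)
E
```

```text
scene [  0   0  22  22 238] [7.4 7.4] [ 0.024 -1.498  0.012]
scene [214   0  32   7  63] [230.8   2.6] [-0.284 -0.623  0.012]
scene [239   0   7   2  10] [242.3   0.3] [-0.313 -0.583  0.012]
scene [323   9  25   7  69] [334.8  12.3] [-0.355 -0.186  0.012]
scene [319  15  28  11 192] [331.3  19.8] [-0.304 -0.187  0.012]
scene [ 0 71 14 10 96] [ 7.1 75.5] [ 0.365 -1.259  0.012]
scene [ 0 91 14  8 80] [ 6.2 94.5] [ 0.449 -1.204  0.012]
scene [18 96 13  8 76] [24.3 99.3] [ 0.45  -1.128  0.012]
scene [141 118  10   5  45] [145.9 120.2] [ 0.41  -0.665  0.012]
scene [  0 124  10   6  44] [  4.2 126.5] [ 0.58  -1.119  0.012]
scene [140 126  10  11 102] [144.8 130.8] [ 0.454 -0.647  0.012]
scene [ 15 128  11   6  48] [ 19.9 130.7] [ 0.58  -1.057  0.012]
scene [ 31 132  12   6  47] [ 36.3 135. ] [ 0.58  -0.992  0.012]
scene [ 48 137  11   6  47] [ 53.  139.2] [ 0.58  -0.927  0.012]
scene [524 139   6  54 188] [526.3 165.9] [0.218 0.632 0.012]
scene [261 153  15  13 148] [268.1 159. ] [ 0.443 -0.199  0.012]
scene [302 155   9   9  60] [305.8 159.1] [ 0.407 -0.079  0.012]
scene [509 158   5  50 
[... 1409 characters left out ...]
39  0.315  0.012]
side [333 179  17  21 281] [340.9 189.6] [0.701 0.13  0.012]
side [315 180  16  21 275] [321.9 189.9] [0.645 0.139 0.012]
side [237 196  20  14 153] [246.3 203.6] [0.421 0.115 0.012]
side [337 201  14   8  44] [344.3 203.5] [0.695 0.066 0.012]
side [317 202   4   4  12] [318.3 203.4] [0.622 0.079 0.012]
side [322 202   9   6  25] [326.8 205. ] [0.644 0.069 0.012]
side [391 215  12  41 274] [396.6 235.9] [ 0.796 -0.086  0.012]
side [117 224   6   7  19] [120.3 227.4] [0.089 0.075 0.012]
side [272 249  14  11 120] [278.6 254. ] [ 0.485 -0.094  0.012]
side [238 251  13  12 119] [244.  256.8] [ 0.401 -0.088  0.012]
side [256 282  21  19 307] [266.  290.9] [ 0.442 -0.202  0.012]
```

View pics/cropA.png

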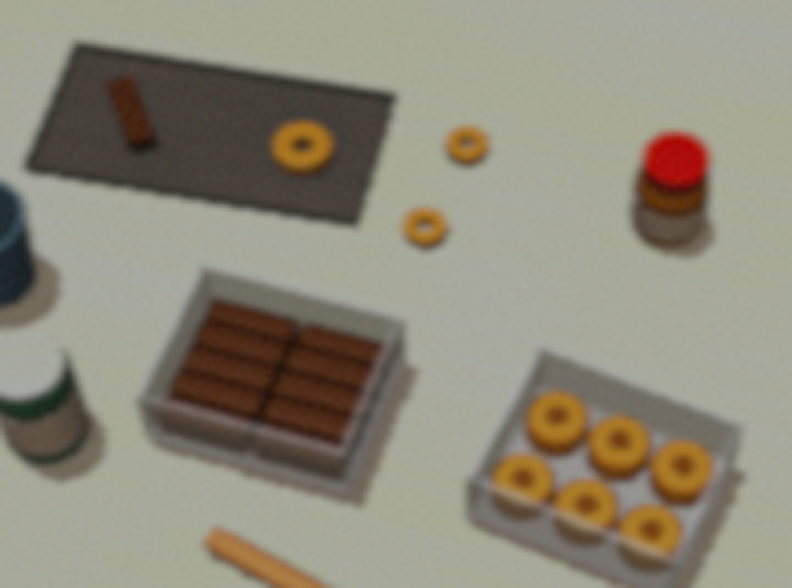

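View pics/cropB.png

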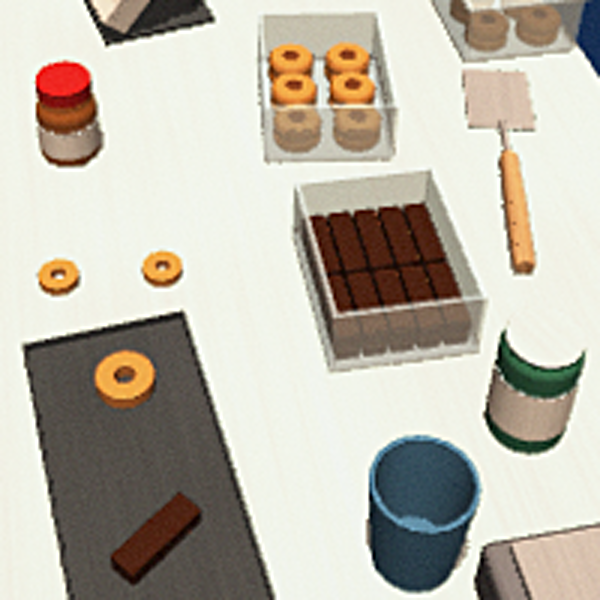

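The ring on the tray is at (268,159) in scene and (266,291) in side. Both rays give (0.443,-0.200), and it is 20 px wide against 13 px for the loose rings at (306,160) and (296,179), so it is the 45 mm one. Next: the bar, the boxes and the lid.

Run:
```python
from h import *
C={n:cam(n) for n in("scene","side")}
im={n:cv2.imread(f"pics/{n}0.png") for n in C}
# bar: dark brown reddish on tray
for n,(x0,y0,x1,y1) in {"scene":(212,136,252,172),"side":(250,320,305,370)}.items():
    hsv=cv2.cvtColor(im[n],cv2.COLOR_BGR2HSV)[y0:y1,x0:x1]
    m=((hsv[...,0]<14)&(hsv[...,1]>110)).astype(np.uint8)
    k,l,st,ce=cv2.connectedComponentsWithStats(m); i=1+np.argmax(st[1:,4])
    pts=np.argwhere(l==i)[:,::-1]+[x0,y0]
    P=np.array([onz(C[n],p,0.016)[:2] for p in pts])
    r=cv2.minAreaRect(P.astype(np.float32)*1000); print(n,len(P),P.mean(0).round(4),r)
A=lambda p:(200+p[0]/4.4,125+p[1]/4.2); B=lambda p:(225+p[0]/3,165+p[1]/3)
from itertools import combinations
cor={"bar":([(207,270),(405,320),None,(145,403)],[(328,310),(296,187),(433,172),(487,297)]),
"ring":([(545,352),(742,428),None,(470,485)],[(265,105),(258,15),(378,13),(397,108)])}
for k,(s,d) in cor.items():
    for p in s:
        if p: print(k,"sc",onz(C["scene"],A(p),.065).round(3))
    for p in d: print(k,"sd",onz(C["side"],B(p),.065).round(3))
a=cv2.resize(im["scene"][170:250,380:480],None,fx=7,fy=7,interpolation=cv2.INTER_CUBIC);cv2.imwrite("pics/cropC.png",a)
a=cv2.resize(im["side"][100:190,230:320],None,fx=6.5,fy=6.5,interpolation=cv2.INTER_CUBIC);cv2.imwrite("pics/cropD.png",a)
```

```text
scene 102 [ 0.4538 -0.3332] ((453.8396911621094, -333.5350036621094), (70.87905883789062, 20.155757904052734), 36.1977424621582)
side 397 [ 0.4483 -0.3406] ((449.1031188964844, -340.4457702636719), (68.91041564941406, 27.22233009338379), 36.468902587890625)
bar sc [ 0.607 -0.206  0.065]
bar sc [ 0.607 -0.061  0.065]
bar sc [ 0.723 -0.206  0.065]
bar sd [ 0.597 -0.21   0.065]
bar sd [ 0.602 -0.075  0.065]
bar sd [ 0.719 -0.078  0.065]
bar sd [ 0.717 -0.219  0.065]
ring sc [0.604 0.039 0.065]
ring sc [0.625 0.181 0.065]
ring sc [0.72  0.021 0.065]
ring sd [0.597 0.034 0.065]
ring sd [0.618 0.171 0.065]
ring sd [0.734 0.154 0.065]
ring sd [0.712 0.009 0.065]
```

View pics/cropC.png

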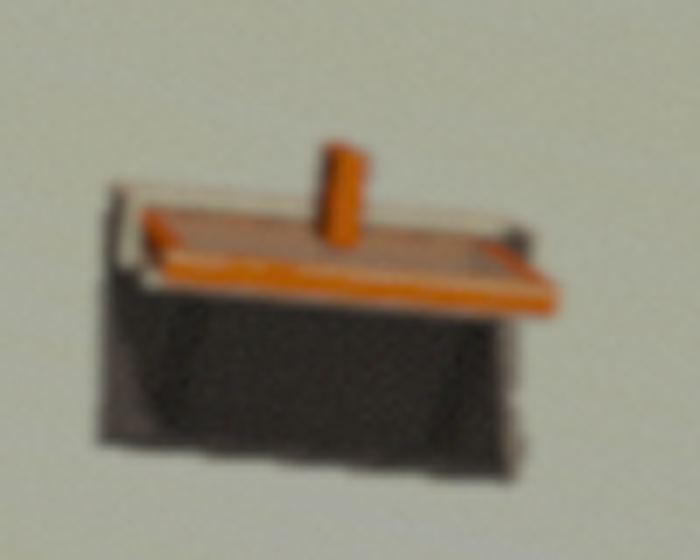

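View pics/cropD.png

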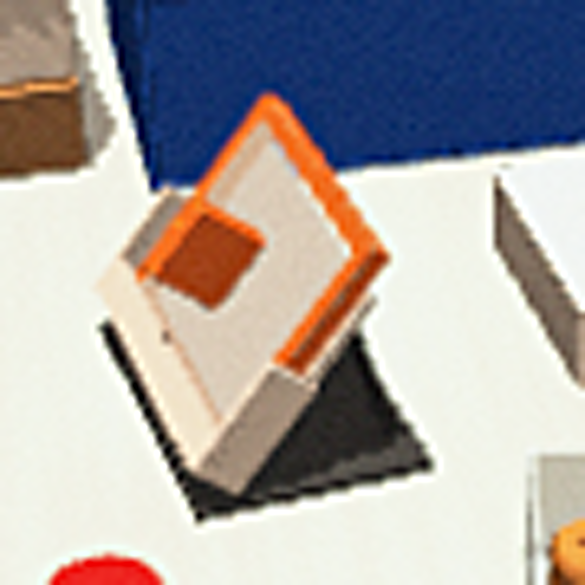

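```bash
cat >> h.py <<'E'
def Rdown(phi):  # tool z down, tool x at world angle phi deg
    a=np.radians(phi); x=np.array([np.cos(a),np.sin(a),0]); z=np.array([0,0,-1.]); return np.c_[x,np.cross(z,x),z]
def rel(o,P,Rt):
    R0=q2R(o["tool_rot"]); d=R0.T@(np.asarray(P)-o["ee_pos"]); rv=R.from_matrix(R0.T@Rt).as_rotvec(degrees=True)
    print("shift",d.round(4),"turn",rv.round(2)); return d,rv
E
python3 - <<'E'
from h import *
o=bot.get_obs(); print(bot.tip_extent, [a for a in dir(bot) if a[0]!='_'])
rel(o,[.42,.42,.32],Rdown(170)); rel(o,[.53,.03,.32],Rdown(180))
C={n:cam(n) for n in("scene","side")}
print(tri(C["scene"],(429,197.9),C["side"],(262.3,138.5)))
E
```

```text
0.011 ['IKError', 'get_obs', 'tip_extent']
shift [-0.2566 -0.1389 -0.0786] turn [-0.11 -0.02 -9.41]
shift [-0.49   -0.4702 -0.078 ] turn [ -0.1   -0.03 -19.41]
(array([0.49216639, 0.33153883, 0.08995918]), np.float64(0.0028313942833336245))
```

Request:
move_arm(
  commands=[
    [0,0,-0.05,0,0,0,100],
    [-0.06,-0.03,-0.078,0,0,-3,100],
    [-0.11,-0.06,-0.078,0,0,-6,100],
    [-0.16,-0.09,-0.078,0,0,-9,100],
    [-0.21,-0.12,-0.078,0,0,-10,100],
    [-0.26,-0.14,-0.078,0,0,-10,100],
    [-0.3,-0.19,-0.078,0,0,-12,100],
    [-0.34,-0.24,-0.078,0,0,-14,100],
    [-0.37,-0.28,-0.078,0,0,-15,100],
    [-0.4,-0.33,-0.078,0,0,-16,100],
  ],
)

```text
clock: 1.4
ee_pos: [0.4921, 0.1907, 0.32]
tool_rot: [-0.0, 0.029, 1.0, -0.0]
wrist_force: [0.2, -0.7, -0.3]
gripper_width: 0.0856
```

Request:
move_arm(
  commands=[
    [-0.03,-0.04,0,0,0,-1,100],
    [-0.05,-0.08,0,0,0,-2,100],
    [-0.07,-0.12,0,0,0,-3,100],
    [-0.09,-0.14,0,0,0,-3.4,100],
    [-0.09,-0.14,0,0,0,-3.4,100],
    [-0.09,-0.14,0,0,0,-3.4,100],
  ],
)

```text
clock: 2.15
ee_pos: [0.5729, 0.0478, 0.3199]
tool_rot: [-0.001, 0.0, 1.0, 0.0]
wrist_force: [0.4, -0.2, -0.0]
gripper_width: 0.0857
```

Run:
```python
from h import *
o=bot.get_obs(); im=vision.snapshot("wrist"); cv2.imwrite("pics/w1.png",im)
print(o["clock"],o["ee_pos"].round(3),o["tool_rot"].round(4),np.abs(o["joint_vel"]).max(),o["wrist_force"].round(1))
np.save("w1.npy",np.r_[o["ee_pos"],o["tool_rot"]])
```

```text
2.15 [0.573 0.048 0.32 ] [-5.e-04  0.e+00  1.e+00  2.e-04] 0.017033127750568384 [ 0.4 -0.2 -0. ]
```

View pics/w1.png

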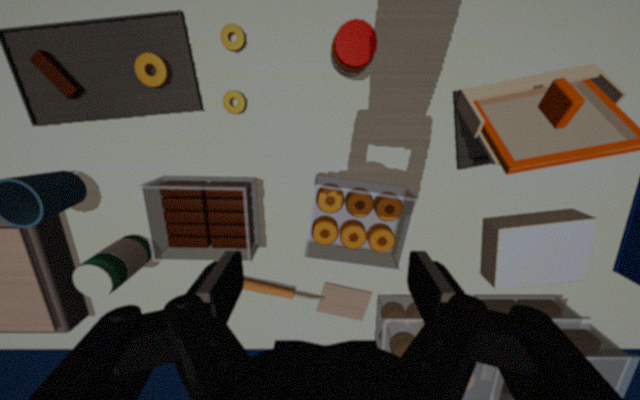

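This wrist view shows everything: ring at (151,70), bar at (55,75), bar box at (203,218), ring box at (360,222), and the lid handle at (562,103). I'll enlarge to pick corners.

Run:
```python
from h import *
v=np.load("w1.npy"); o=dict(ee_pos=v[:3],tool_rot=v[3:]); C=cam("wrist",o); im=cv2.imread("pics/w1.png")
hsv=cv2.cvtColor(im,cv2.COLOR_BGR2HSV)
m=cv2.inRange(hsv[:120,:300],(8,100,90),(28,255,255)); m[95:,:]|=0
k,l,st,ce=cv2.connectedComponentsWithStats(m)
for i in range(1,k):
    if st[i,4]>100:
        q=np.argwhere(l==i)[:,::-1]; r=cv2.minEnclosingCircle(q.astype(np.float32))
        print(st[i],r, onz(C,ce[i],.013).round(4), "diam@.016", [np.linalg.norm(onz(C,(st[i,0],ce[i][1]),.012)-onz(C,(st[i,0]+st[i,2],ce[i][1]),.012))])
h=hsv[40:110,20:100].astype(int); m=(((h[...,0]<14)|(h[...,0]>170))&(h[...,1]>90)).astype(np.uint8)
k,l,st,ce=cv2.connectedComponentsWithStats(m); i=1+np.argmax(st[1:,4]); q=np.argwhere(l==i)[:,::-1]+[20,40]
P=np.array([onz(C,p,.014)[:2] for p in q]); print(len(q),q.mean(0),P.mean(0),cv2.minAreaRect(P.astype(np.float32)*1000))
for nm,(x0,y0,x1,y1),f in [("bx",(135,165,425,275),2.75),("ld",(445,55,640,185),4),("tr",(0,10,200,130),4)]:
    cv2.imwrite(f"pics/{nm}.png",cv2.convertScaleAbs(cv2.resize(im[y0:y1,x0:x1],None,fx=f,fy=f,interpolation=cv2.INTER_CUBIC),alpha=1.3))
```

```text
[221  24  24  27 430] ((231.5, 37.0), 13.463011741638184) [ 0.4011 -0.08    0.013 ] diam@.016 [np.float64(0.032984457030656625)]
[134  52  33  35 756] ((150.32672119140625, 69.09205627441406), 18.118831634521484) [ 0.4419 -0.2005  0.013 ] diam@.016 [np.float64(0.046801578295983214)]
[223  91  22  23 354] ((233.5, 102.0), 11.926960945129395) [ 0.4854 -0.0862  0.013 ] diam@.016 [np.float64(0.03221008395456757)]
891 [54.75645342 73.94725028] [ 0.44840556 -0.33592995] ((449.501220703125, -333.42498779296875), (73.93929290771484, 30.517662048339844), 37.07877731323242)
```

View pics/bx.png

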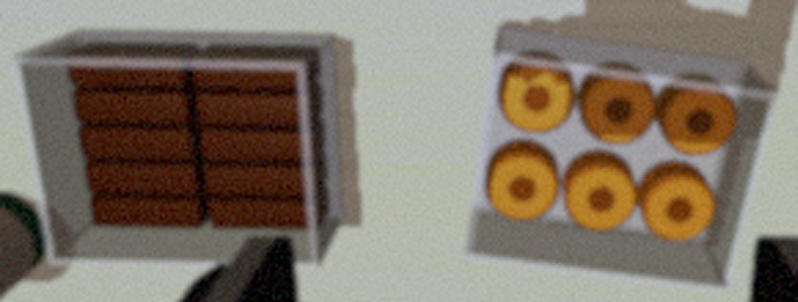

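View pics/ld.png

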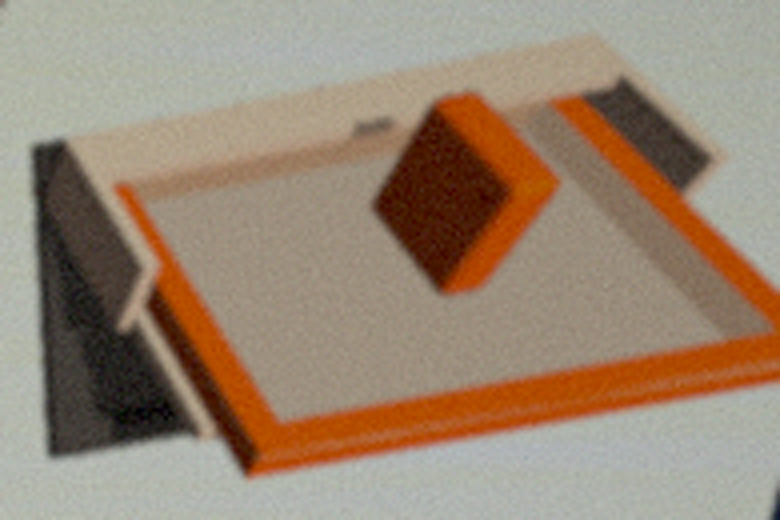

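View pics/tr.png

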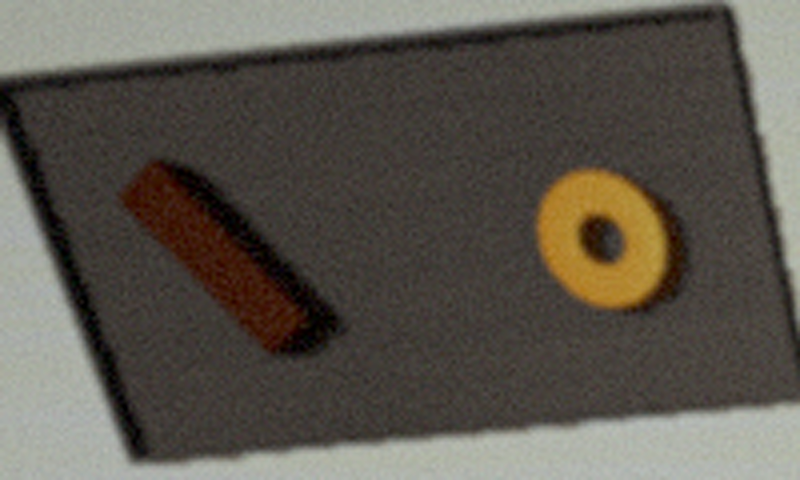

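Run:
```python
from h import *
v=np.load("w1.npy"); o=dict(ee_pos=v[:3],tool_rot=v[3:]); C=cam("wrist",o)
f=lambda p:(135+p[0]/2.75,165+p[1]/2.75)
for n,c in {"bar":[(18,58),(303,62),(320,262),(50,262)],"ring":[(498,58),(773,92),(727,283),(468,252)]}.items():
    P=np.array([onz(C,f(p),.065)[:2] for p in c]); print(n,P.round(3).tolist(),"centre",P.mean(0).round(4))
    e=[P[(i+1)%4]-P[i] for i in range(4)]; print([np.linalg.norm(x).round(4) for x in e],[np.degrees(np.arctan2(x[1],x[0])).round(1) for x in e])
C2={n:cam(n) for n in("scene","side")}
g=lambda p:(445+p[0]/4,55+p[1]/4)
D=lambda p:(230+p[0]/6.5,100+p[1]/6.5)
E_=lambda p:(380+p[0]/7,170+p[1]/7)
# lid outer top corners near(-y) top: w(250,470) lower-edge back; top-face corner w(262,462)
S=C2["side"]
for nm,w,s in [("handle -y face outer-up corner",(512,190),(213,307)),("handle outer-up corner?",(512,190),(265,243)),("outer-low",(440,100),(157,272)),("up-out",(440,100),(203,212)),("inner-up",(445,290),(265,243)),("lidtop -y corner back",(250,472),(388,258)),("lidtop -y corner front",(262,455),(360,250))]:
    print(nm,[np.round(x,4) for x in tri(C,g(w),S,D(s))])
for nm,w,s in [("outer low -y",(440,100),(325,143)),("outer low +y",(470,95),(365,152)),("top edge -y",(250,472),(163,282))]:
    print(nm,[np.round(x,4) for x in tri(C,g(w),C2["scene"],E_(s))])
```

```text
bar [[0.599, -0.211], [0.601, -0.065], [0.716, -0.065], [0.716, -0.216]] centre [ 0.6581 -0.1392]
[np.float64(0.1456), np.float64(0.1153), np.float64(0.1504), np.float64(0.1176)] [np.float64(89.2), np.float64(-0.1), np.float64(-89.9), np.float64(177.6)]
ring [[0.599, 0.035], [0.617, 0.177], [0.729, 0.162], [0.71, 0.017]] centre [0.6637 0.0978]
[np.float64(0.1435), np.float64(0.1134), np.float64(0.1463), np.float64(0.1126)] [np.float64(82.7), np.float64(-7.6), np.float64(-97.6), np.float64(171.0)]
handle -y face outer-up corner [array([0.492 , 0.4115, 0.0083]), np.float64(0.0121)]
handle outer-up corner? [array([0.5041, 0.3397, 0.0903]), np.float64(0.0337)]
outer-low [array([0.4646, 0.3191, 0.0876]), np.float64(0.0042)]
up-out [array([0.4778, 0.2701, 0.1492]), np.float64(0.0198)]
inner-up [array([0.5186, 0.3331, 0.0894]), np.float64(0.003)]
lidtop -y corner back [array([0.5699, 0.2679, 0.1144]), np.float64(0.0017)]
lidtop -y corner front [array([0.5598, 0.2648, 0.1224]), np.float64(0.0048)]
outer low -y [array([0.4626, 0.3212, 0.0851]), np.float64(0.001)]
outer low +y [array([0.4589, 0.338 , 0.0773]), np.float64(0.0036)]
top edge -y [array([0.5696, 0.2663, 0.1146]), np.float64(0.0028)]
```

Ring at (0.442,-0.200), 46.8 mm across, so it fits. Bar box centre is (0.658,-0.139) with yaw ≈ 0. Ring box centre is (0.664,0.098) with yaw ≈ -8°. The lid handle is near (0.49,0.33,0.09), which matches the stated 91 mm. I'll go above the ring and look at the bar from there.

Request:
move_arm(
  commands=[
    [0.03,-0.05,0.03,0,0,0,76],
    [0.06,-0.1,0.07,0,0,0,76],
    [0.09,-0.15,0.1,0,0,0,76],
    [0.11,-0.2,0.14,0,0,0,76],
    [0.131,-0.248,0.17,0,0,0,76],
    [0.131,-0.248,0.18,0,0,0,76],
    [0.131,-0.248,0.18,0,0,0,76],
    [0.131,-0.248,0.18,0,0,0,76],
  ],
)

```text
clock: 3.2
ee_pos: [0.4431, -0.1999, 0.1414]
tool_rot: [0.001, -0.001, 1.0, -0.0]
wrist_force: [0.8, -0.9, -0.8]
gripper_width: 0.065
```

Run:
```python
from h import *
o=bot.get_obs(); im=vision.snapshot("wrist"); cv2.imwrite("pics/w2.png",im)
print(o["clock"],o["ee_pos"].round(4),o["tool_rot"].round(4),o["q"].round(3))
np.save("w2.npy",np.r_[o["ee_pos"],o["tool_rot"]])
```

```text
3.2 [ 0.4431 -0.1999  0.1414] [ 7.e-04 -6.e-04  1.e+00 -3.e-04] [-0.633 -0.024  2.117  0.     1.047 -2.205]
```

View pics/w2.png

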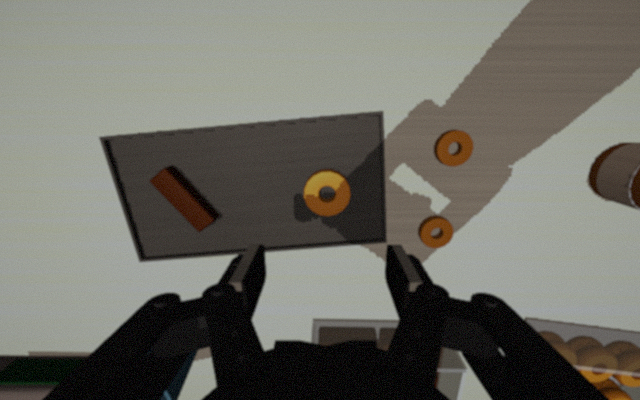

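Run:
```python
from h import *
v=np.load("w2.npy"); o=dict(ee_pos=v[:3],tool_rot=v[3:]); C=cam("wrist",o); im=cv2.imread("pics/w2.png")
hsv=cv2.cvtColor(im,cv2.COLOR_BGR2HSV)
m=np.zeros(hsv.shape[:2],np.uint8); m[150:235,285:375]=cv2.inRange(hsv[150:235,285:375],(8,100,60),(28,255,255))
q=np.argwhere(m)[:,::-1]; (c,r)=cv2.minEnclosingCircle(q.astype(np.float32)); print(c,r,onz(C,c,.011).round(4), len(q))
h=hsv[155:245,135:235].astype(int); mm=(((h[...,0]<14)|(h[...,0]>170))&(h[...,1]>110)&(h[...,2]>45)).astype(np.uint8)
k,l,st,ce=cv2.connectedComponentsWithStats(mm); i=1+np.argmax(st[1:,4]); q=np.argwhere(l==i)[:,::-1]+[135,155]
for z in (.018,.012): 
  P=np.array([onz(C,p,z)[:2] for p in q]); print(len(q),P.mean(0),cv2.minAreaRect(P.astype(np.float32)*1000))
cv2.imwrite("pics/c2.png",cv2.convertScaleAbs(cv2.resize(im[150:245,135:365],None,fx=3.4,fy=3.4,interpolation=cv2.INTER_CUBIC),alpha=1.5))
```

```text
(326.66192626953125, 192.3880157470703) 24.31839942932129 [ 0.4423 -0.1988  0.011 ] 1641
1368 [ 0.44779153 -0.33609948] ((448.7889099121094, -335.4218444824219), (64.8477783203125, 21.326189041137695), 36.93196105957031)
1368 [ 0.44973256 -0.33930887] ((450.75341796875, -338.6152648925781), (66.37654113769531, 21.8289852142334), 36.93192672729492)
```

View pics/c2.png

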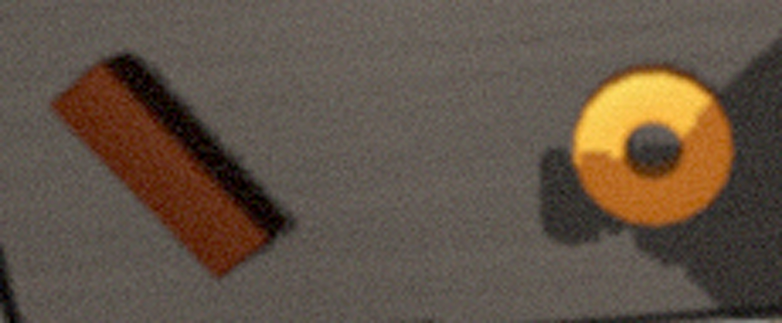

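The ring is centred at (327,193), giving (0.442,-0.199). The bar's top is centred at (183,198), giving (0.4485,-0.336), with its length at 37°. Descending on the ring.

Request:
move_arm(
  commands=[
    [0.001,0.001,0.04,0,0,0,76],
    [0.001,0.001,0.08,0,0,0,76],
    [0.001,0.001,0.11,0,0,0,76],
    [0.001,0.001,0.122,0,0,0,76],
    [0.001,0.001,0.129,0,0,0,76],
    [0.001,0.001,0.129,0,0,0,76],
    [0.001,0.001,0.129,0,0,0,30],
    [0.001,0.001,0.129,0,0,0,30],
    [0.001,0.001,0.129,0,0,0,30],
    [0.001,0.001,0.129,0,0,0,30],
  ],
  squeeze=25,
)

```text
clock: 4.5
ee_pos: [0.4423, -0.2003, 0.0128]
tool_rot: [0.001, 0.0, 1.0, -0.001]
wrist_force: [-2.2, 1.3, 5.8]
gripper_width: 0.0434
```

Request:
move_arm(
  commands=[
    [0,0,0,0,0,0,30],
    [0,0,0,0,0,0,30],
    [0,0,-0.02,0,0,0,30],
    [0,0,-0.06,0,0,0,30],
    [0,0,-0.11,0,0,0,30],
    [0,0,-0.138,0,0,0,30],
    [0,0,-0.138,0,0,0,30],
  ],
)

```text
clock: 5.38
ee_pos: [0.4428, -0.2008, 0.1522]
tool_rot: [0.003, 0.0, 1.0, -0.002]
wrist_force: [-0.3, -0.1, -0.3]
gripper_width: 0.0436
```

Run:
```python
from h import *
o=bot.get_obs(); im=vision.snapshot("wrist"); cv2.imwrite("pics/w3.png",im)
print(o["clock"],o["ee_pos"].round(4),o["tool_rot"].round(4),o["q"].round(3),o["gripper_width"])
rel(o,[.664,.098,.15],Rdown(172))
```

```text
5.375 [ 0.4428 -0.2008  0.1522] [ 2.7e-03  1.0e-04  1.0e+00 -2.0e-03] [-0.635 -0.042  2.113 -0.     1.064 -2.205] 0.043576977458263014
shift [-0.2211  0.2988  0.0022] turn [-0.21  0.32  7.99]
```

View pics/w3.png

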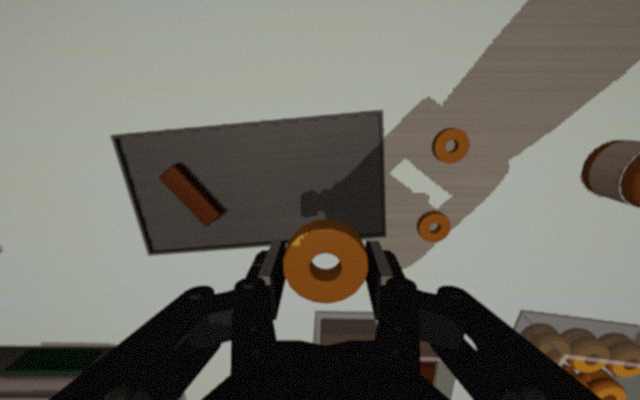

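The ring is held at (325,262) with the jaws at 43.6 mm. Carrying it to the ring box.

Request:
move_arm(
  commands=[
    [-0.03,0.04,0,0,0,1,30],
    [-0.06,0.08,0,0,0,3,30],
    [-0.09,0.125,0,0,0,4,30],
    [-0.12,0.17,0,0,0,5,30],
    [-0.15,0.21,0,0,0,7,30],
    [-0.18,0.25,0,0,0,8,30],
    [-0.21,0.285,0,0,0,8,30],
    [-0.221,0.299,0,0,0,8,30],
    [-0.221,0.299,0,-0.2,0.3,8,30],
    [-0.221,0.299,0,-0.2,0.3,8,30],
  ],
)

```text
clock: 6.68
ee_pos: [0.6614, 0.0982, 0.1482]
tool_rot: [-0.004, 0.07, 0.998, 0.001]
wrist_force: [-0.1, 0.6, 0.3]
gripper_width: 0.0434
```

Run:
```python
from h import *
o=bot.get_obs(); im=vision.snapshot("wrist"); cv2.imwrite("pics/w4.png",im)
np.save("w4.npy",np.r_[o["ee_pos"],o["tool_rot"]])
print(o["clock"],o["ee_pos"].round(4),o["tool_rot"].round(4),o["q"].round(3),o["gripper_width"])
rel(o,[.664,.098,.043],Rdown(172))
```

```text
6.675 [0.6614 0.0982 0.1482] [-0.0038  0.0704  0.9975  0.0014] [-0.005  0.361  1.661  0.004  1.127 -1.437] 0.04341991321669914
shift [-0.0034 -0.      0.1051] turn [ 0.13 -0.45 -0.07]
```

View pics/w4.png

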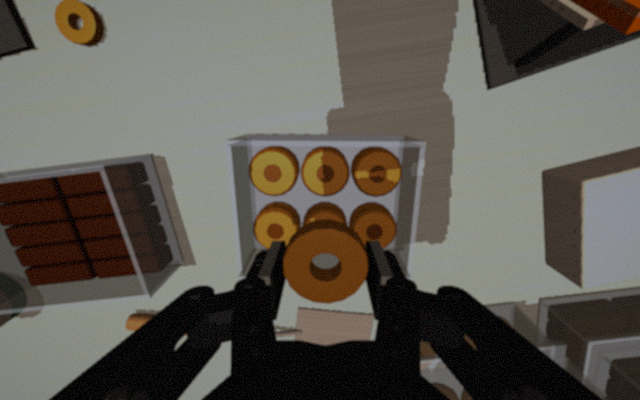

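The ring box is squarely below: rim corners at about (229,140) and (424,143), symmetric about the gripper. Lowering.

Request:
move_arm(
  commands=[
    [-0.003,0,0.035,0,0,0,30],
    [-0.003,0,0.07,0,0,0,30],
    [-0.003,0,0.09,0,0,0,30],
    [-0.003,0,0.1,0,0,0,30],
    [-0.003,0,0.103,0,0,0,30],
    [-0.003,0,0.104,0,0,0,30],
    [-0.003,0,0.104,0,0,0,30],
  ],
)

```text
clock: 7.6
ee_pos: [0.6657, 0.0994, 0.0466]
tool_rot: [-0.002, 0.07, 0.998, 0.002]
wrist_force: [-0.8, 0.3, -0.6]
gripper_width: 0.0435
```

Request:
move_arm(
  commands=[
    [0,0,0.001,0,0,0,30],
    [0,0,0.002,0,0,0,30],
    [0,0,0.002,0,0,0,30],
  ],
)

```text
clock: 7.98
ee_pos: [0.6648, 0.0994, 0.0432]
tool_rot: [-0.003, 0.07, 0.998, 0.002]
wrist_force: [0.0, -0.7, 0.4]
gripper_width: 0.0439
```

Request:
move_arm(
  commands=[
    [0,0,0.001,0,0,0,30],
    [0,0,0.001,0,0,0,30],
    [0,0,0.002,0,0,0,30],
    [0,0,0.002,0,0,0,30],
  ],
)

```text
clock: 8.48
ee_pos: [0.6651, 0.0993, 0.0429]
tool_rot: [-0.003, 0.07, 0.998, 0.002]
wrist_force: [-3.2, 0.5, 7.2]
gripper_width: 0.0433
```

Contact at the expected height (7 N). Releasing.

Request:
move_arm(
  commands=[
    [0,0,-0.001,0,0,0,30],
    [0,0,-0.001,0,0,0,68],
    [0,0,-0.001,0,0,0,68],
    [0,0,-0.001,0,0,0,68],
    [0,0,-0.03,0,0,0,68],
    [0,0,-0.08,0,0,0,68],
    [0,0,-0.13,0,0,0,68],
    [0,0,-0.13,0,0,0,68],
    [0,0,-0.13,0,0,0,68],
  ],
)

```text
clock: 9.6
ee_pos: [0.6651, 0.0988, 0.1707]
tool_rot: [-0.003, 0.07, 0.998, 0.002]
wrist_force: [-0.0, -0.6, -0.7]
gripper_width: 0.058
```

Run:
```python
from h import *
o=bot.get_obs(); im=vision.snapshot("wrist"); cv2.imwrite("pics/w5.png",im)
np.save("w5.npy",np.r_[o["ee_pos"],o["tool_rot"]])
print(o["clock"],o["ee_pos"].round(4),o["tool_rot"].round(4),o["q"].round(3),o["gripper_width"])
for ph in (127,307): rel(o,[.4485,-.336,.15],Rdown(ph))
```

```text
9.6 [0.6651 0.0988 0.1707] [-0.0029  0.0699  0.9976  0.0017] [-0.005  0.345  1.638  0.004  1.164 -1.437] 0.05796971639930646
shift [ 0.1538 -0.4608  0.0203] turn [ 3.000e-02 -4.000e-01  4.499e+01]
shift [ 0.1538 -0.4608  0.0203] turn [ 5.0000e-01  3.0000e-02 -1.3501e+02]
```

View pics/w5.png

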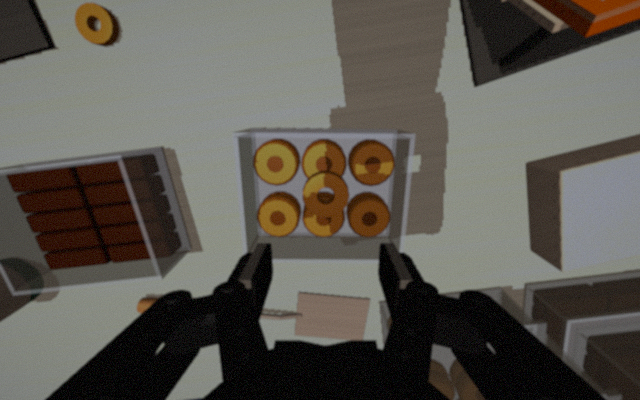

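The ring lies in the ring box at (325,193), flat on the packed rings. Next, the bar: the jaws go across its 37° axis, so tool x is at 37°.

Run:
```python
from h import *
o=bot.get_obs()
rel(o,[.4485,-.336,.15],Rdown(37))
im=cv2.imread("pics/w5.png"); cv2.imwrite("pics/c5.png",cv2.convertScaleAbs(cv2.resize(im[115:275,225:425],None,fx=4,fy=3.7,interpolation=cv2.INTER_CUBIC),alpha=1.3))
```

```text
shift [ 0.1531 -0.4607  0.0195] turn [ -0.49  -0.42 134.99]
```

View pics/c5.png

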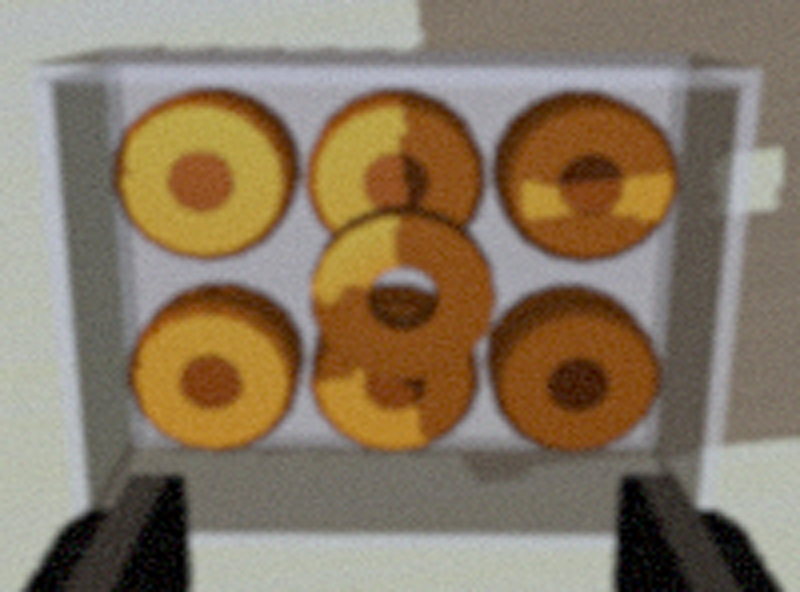

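Run:
```python
from h import *
v=np.load("w5.npy"); o=dict(ee_pos=v[:3],tool_rot=v[3:]); C=cam("wrist",o)
P=np.array([onz(C,(225+a/4,115+b/3.7),.065)[:2] for a,b in [(38,65),(762,68),(705,540),(92,537)]])
print(P.round(4).tolist(),P.mean(0)); e=[P[(i+1)%4]-P[i] for i in range(4)]; print([np.linalg.norm(x).round(4) for x in e],[np.degrees(np.arctan2(x[1],x[0])).round(1) for x in e])
```

```text
[[0.5958, 0.0339], [0.617, 0.1801], [0.7327, 0.1616], [0.7117, 0.0193]] [0.66430758 0.0987094 ]
[np.float64(0.1478), np.float64(0.1171), np.float64(0.1438), np.float64(0.1168)] [np.float64(81.8), np.float64(-9.1), np.float64(-98.4), np.float64(172.8)]
```

Request:
move_arm(
  commands=[
    [0.01,-0.04,0.0,0,0,10,60],
    [0.02,-0.08,0.0,0,0,20,60],
    [0.04,-0.12,0.0,0,0,30,60],
    [0.05,-0.16,0.0,0,0,40,60],
    [0.07,-0.2,0.0,0,0,50,60],
    [0.08,-0.24,0.0,0,0,60,60],
    [0.1,-0.28,0.0,0,0,70,60],
    [0.11,-0.32,0.0,0,0,80,60],
    [0.12,-0.36,0.0,0,0,90,60],
    [0.13,-0.4,0,0,0,100,60],
  ],
)

```text
clock: 10.9
ee_pos: [0.4793, -0.2795, 0.1683]
tool_rot: [-0.005, 0.811, 0.585, -0.001]
wrist_force: [0.7, -0.4, -0.7]
gripper_width: 0.0516
```

Run:
```python
from h import *
o=bot.get_obs(); print(o["ee_pos"].round(4),o["q"].round(3))
rel(o,[.4485,-.336,.12],Rdown(37))
```

```text
[ 0.4793 -0.2795  0.1683] [-0.711  0.102  1.932 -0.     1.118 -0.39 ]
shift [-0.0635 -0.011   0.0482] turn [-0.61 -0.04 34.65]
```

Request:
move_arm(
  commands=[
    [-0.02,-0.004,0.015,0,0,10,60],
    [-0.04,-0.008,0.03,0,0,20,60],
    [-0.06,-0.011,0.045,0,0,30,60],
    [-0.0635,-0.011,0.048,0,0,35,60],
    [-0.0635,-0.011,0.048,-0.5,0,35,60],
    [-0.0635,-0.011,0.048,-0.5,0,35,60],
  ],
)

```text
clock: 11.65
ee_pos: [0.4503, -0.3353, 0.1218]
tool_rot: [0.0, 0.948, 0.318, 0.0]
wrist_force: [-0.3, -1.0, 0.9]
gripper_width: 0.0511
```

Run:
```python
from h import *
o=bot.get_obs(); im=vision.snapshot("wrist"); cv2.imwrite("pics/w6.png",im)
print(o["clock"],o["ee_pos"].round(4),o["q"].round(3),o["gripper_width"])
C=cam("wrist",o); hsv=cv2.cvtColor(im,cv2.COLOR_BGR2HSV).astype(int); print(proj(C,[.4485,-.336,.018]))
u,v=proj(C,[.4485,-.336,.018]).astype(int); a,b=max(v-60,0),max(u-60,0)
h=hsv[a:v+60,b:u+60]; mm=(((h[...,0]<14)|(h[...,0]>170))&(h[...,1]>110)&(h[...,2]>45)).astype(np.uint8)
k,l,st,ce=cv2.connectedComponentsWithStats(mm); i=1+np.argmax(st[1:,4]); q=np.argwhere(l==i)[:,::-1]+[b,a]
P=np.array([onz(C,p,.018)[:2] for p in q]); print(len(q),P.mean(0),cv2.minAreaRect(P.astype(np.float32)*1000))
rel(o,[.4485,-.336,.017],Rdown(37))
```

```text
11.65 [ 0.4503 -0.3353  0.1218] [-8.210e-01  1.700e-01  1.951e+00  1.000e-03  1.020e+00  1.020e-01] 0.05111244345817315
[324.14942008 203.78695108]
840 [ 0.43771054 -0.34483712] ((438.14288330078125, -344.2023010253906), (35.191375732421875, 20.76845932006836), 37.09052658081055)
shift [-0.0019 -0.0005  0.1048] turn [ 0.02 -0.05  0.07]
```

View pics/w6.png

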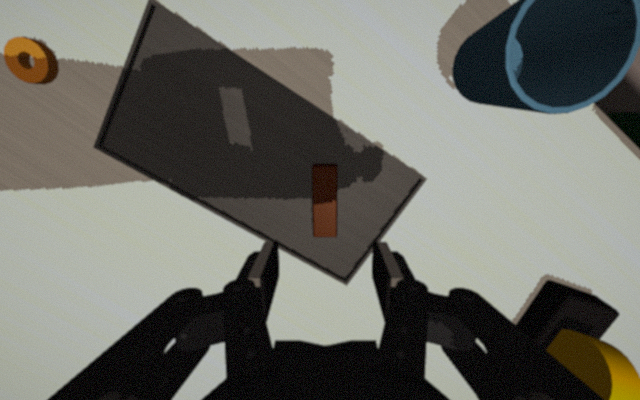

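The bar lies squarely between the jaws at (325,200). Descending.

Request:
move_arm(
  commands=[
    [0,0,0.04,0,0,0,60],
    [0,0,0.075,0,0,0,60],
    [0,0,0.095,0,0,0,60],
    [0,0,0.103,0,0,0,60],
    [0,0,0.104,0,0,0,60],
    [0,0,0.104,0,0,0,10],
    [0,0,0.104,0,0,0,10],
    [0,0,0.104,0,0,0,10],
    [0,0,0.104,0,0,0,10],
    [0,0,0.104,0,0,0,10],
  ],
)

```text
clock: 12.95
ee_pos: [0.4517, -0.3369, 0.0201]
tool_rot: [0.002, 0.948, 0.317, 0.001]
wrist_force: [-0.3, -0.7, 5.8]
gripper_width: 0.021
```

Request:
move_arm(
  commands=[
    [0,0,0,0,0,0,10],
    [0,0,0,0,0,0,10],
    [0,0,-0.03,0,0,0,10],
    [0,0,-0.08,0,0,0,10],
    [0,0,-0.13,0,0,0,10],
    [0,0,-0.13,0,0,0,10],
  ],
)

```text
clock: 13.7
ee_pos: [0.4527, -0.3381, 0.1538]
tool_rot: [0.005, 0.948, 0.317, 0.003]
wrist_force: [-0.1, 0.0, -0.5]
gripper_width: 0.0213
```

Run:
```python
from h import *
o=bot.get_obs(); im=vision.snapshot("wrist"); cv2.imwrite("pics/w7.png",im)
print(o["clock"],o["ee_pos"].round(4),o["q"].round(3),o["gripper_width"])
rel(o,[.658,-.139,.15],Rdown(90))
```

```text
13.7 [ 0.4527 -0.3381  0.1538] [-8.210e-01  1.300e-01  1.930e+00  1.000e-03  1.069e+00  1.030e-01] 0.021310624541616783
shift [ 0.2838 -0.0355  0.004 ] turn [  0.69   0.22 -53.01]
```

View pics/w7.png

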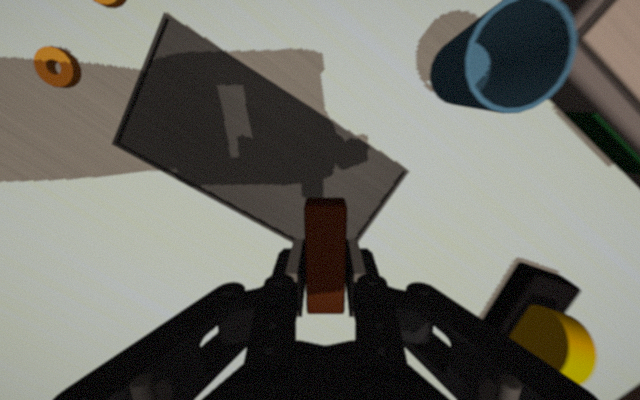

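The bar is held at (325,255) with the jaws at 21.3 mm. Carrying it to the bar box, turning it to line up with the packed bars along y.

Request:
move_arm(
  commands=[
    [0.04,-0.005,0,0,0,-8,10],
    [0.08,-0.01,0,0,0,-16,10],
    [0.12,-0.015,0,0,0,-24,10],
    [0.16,-0.02,0,0,0,-32,10],
    [0.2,-0.025,0,0,0,-40,10],
    [0.24,-0.03,0,0,0,-48,10],
    [0.27,-0.034,0,0,0,-53,10],
    [0.284,-0.036,0,0.6,0.2,-53,10],
    [0.284,-0.036,0,0.6,0.2,-53,10],
    [0.284,-0.036,0,0.6,0.2,-53,10],
  ],
)

```text
clock: 15.0
ee_pos: [0.6549, -0.137, 0.148]
tool_rot: [-0.005, 0.708, 0.706, -0.0]
wrist_force: [0.1, -0.4, 0.2]
gripper_width: 0.0216
```

Run:
```python
from h import *
o=bot.get_obs(); im=vision.snapshot("wrist"); cv2.imwrite("pics/w8.png",im)
print(o["clock"],o["ee_pos"].round(4),o["q"].round(3),o["gripper_width"])
rel(o,[.658,-.139,.05],Rdown(90))
```

```text
15.0 [ 0.6549 -0.137   0.148 ] [-0.359  0.363  1.659  0.004  1.129 -0.359] 0.021599079549983323
shift [-0.0026  0.0038  0.098 ] turn [-0.41 -0.38 -0.1 ]
```

View pics/w8.png

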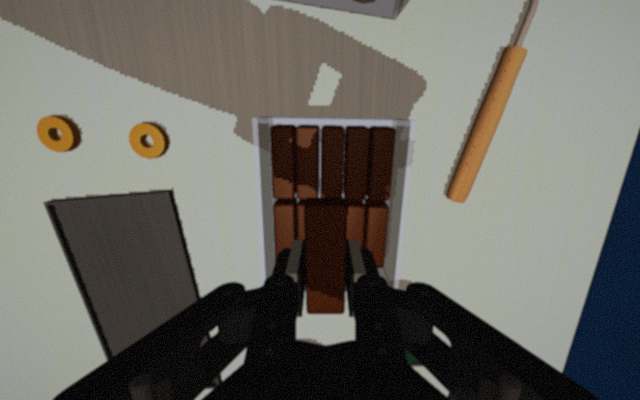

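The bar is aligned over the bar box (rim 254 to 410 px at row 120). Lowering.

Request:
move_arm(
  commands=[
    [-0.002,0.003,0.035,0,0,0,10],
    [-0.002,0.003,0.07,0,0,0,10],
    [-0.002,0.003,0.085,0,0,0,10],
    [-0.002,0.003,0.092,0,0,0,10],
    [-0.002,0.003,0.094,0,0,0,10],
    [-0.002,0.003,0.096,0,0,0,10],
    [-0.002,0.003,0.097,0,0,0,10],
    [-0.002,0.003,0.097,0,0,0,10],
  ],
)

```text
clock: 16.05
ee_pos: [0.6585, -0.1377, 0.0524]
tool_rot: [-0.004, 0.707, 0.707, 0.0]
wrist_force: [0.2, 0.2, -0.2]
gripper_width: 0.0209
```

Request:
move_arm(
  commands=[
    [0,0,0.001,0,0,0,10],
    [0,0,0.0015,0,0,0,10],
    [0,0,0.0015,0,0,0,10],
  ],
)

```text
clock: 16.42
ee_pos: [0.6583, -0.1377, 0.0504]
tool_rot: [-0.004, 0.707, 0.707, 0.0]
wrist_force: [-0.2, 0.0, 0.4]
gripper_width: 0.021
```

Request:
move_arm(
  commands=[
    [0,0,0.001,0,0,0,10],
    [0,0,0.001,0,0,0,10],
    [0,0,0.001,0,0,0,10],
  ],
)

```text
clock: 16.8
ee_pos: [0.6584, -0.1376, 0.0502]
tool_rot: [-0.004, 0.707, 0.707, 0.0]
wrist_force: [-3.1, 0.9, 5.1]
gripper_width: 0.0211
```

Request:
move_arm(
  commands=[
    [0,0,-0.0005,0,0,0,42],
    [0,0,-0.0005,0,0,0,42],
    [0,0,-0.0005,0,0,0,42],
    [0,0,-0.03,0,0,0,42],
    [0,0,-0.08,0,0,0,42],
    [0,0,-0.13,0,0,0,42],
    [0,0,-0.18,0,0,0,42],
    [0,0,-0.18,0,0,0,42],
  ],
)

```text
clock: 17.8
ee_pos: [0.662, -0.1398, 0.2362]
tool_rot: [0.001, 0.707, 0.707, 0.003]
wrist_force: [0.8, -0.3, -0.7]
gripper_width: 0.036
```

Run:
```python
from h import *
o=bot.get_obs(); im=vision.snapshot("wrist"); cv2.imwrite("pics/w9.png",im)
print(o["clock"],o["ee_pos"].round(4),o["q"].round(3),o["gripper_width"])
rel(o,[.43,.30,.32],Rdown(180))
```

```text
17.8 [ 0.662  -0.1398  0.2362] [-0.359  0.292  1.581  0.004  1.264 -0.36 ] 0.03603401335858126
shift [ 0.44   -0.2316 -0.0841] turn [  0.35   0.16 -90.01]
```

View pics/w9.png

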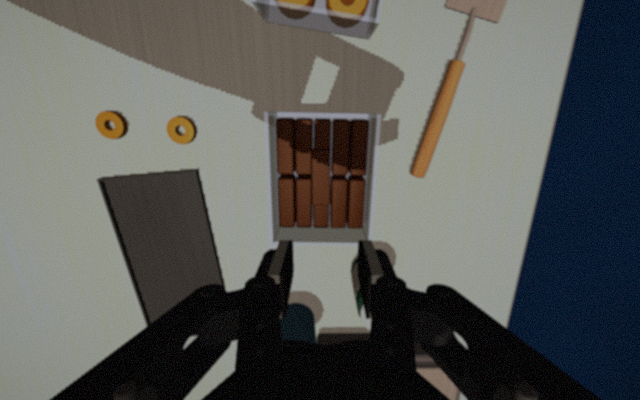

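The bar lies flat on the packed bars at (321,177). Now a look at the lid.

Request:
move_arm(
  commands=[
    [0.04,-0.02,-0.02,0,0,-9,60],
    [0.09,-0.04,-0.04,0,0,-18,60],
    [0.14,-0.07,-0.06,0,0,-27,60],
    [0.18,-0.1,-0.08,0,0,-36,60],
    [0.23,-0.12,-0.08,0,0,-45,60],
    [0.27,-0.15,-0.08,0,0,-54,60],
    [0.31,-0.17,-0.08,0,0,-63,60],
    [0.35,-0.19,-0.08,0,0,-72,60],
    [0.39,-0.21,-0.08,0,0,-81,60],
    [0.43,-0.22,-0.08,0,0,-90,60],
  ],
)

```text
clock: 19.1
ee_pos: [0.4381, 0.2916, 0.311]
tool_rot: [-0.004, -0.003, 1.0, 0.002]
wrist_force: [0.8, 0.2, 0.9]
gripper_width: 0.0513
```

Request:
move_arm(
  commands=[
    [0,0,0,0,0,0,60],
    [0,0,0,0,0,0,60],
    [0,0,0,0,0,0,60],
  ],
)

```text
clock: 19.48
ee_pos: [0.44, 0.2897, 0.3125]
tool_rot: [-0.003, 0.001, 1.0, 0.003]
wrist_force: [0.5, -0.1, -1.0]
gripper_width: 0.051
```

Run:
```python
from h import *
o=bot.get_obs(); im=vision.snapshot("wrist"); cv2.imwrite("pics/w10.png",im)
np.save("w10.npy",np.r_[o["ee_pos"],o["tool_rot"]])
print(o["clock"],o["ee_pos"].round(4),o["tool_rot"].round(4),o["q"].round(3),o["gripper_width"])
```

```text
19.475 [0.44   0.2897 0.3125] [-0.0034  0.0011  1.      0.0028] [ 0.386 -0.091  1.856  0.008  1.381 -1.184] 0.05104436404614417
```

View pics/w10.png

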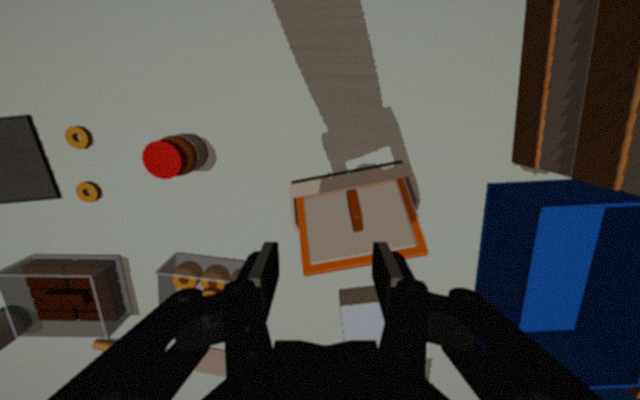

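Run:
```python
import cv2
im=cv2.imread("pics/w10.png")
cv2.imwrite("pics/c10.png",cv2.convertScaleAbs(cv2.resize(im[150:280,280:435],None,fx=4.6,fy=4.6,interpolation=cv2.INTER_CUBIC),alpha=1.3))
```

```text
(no output)
```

View pics/c10.png

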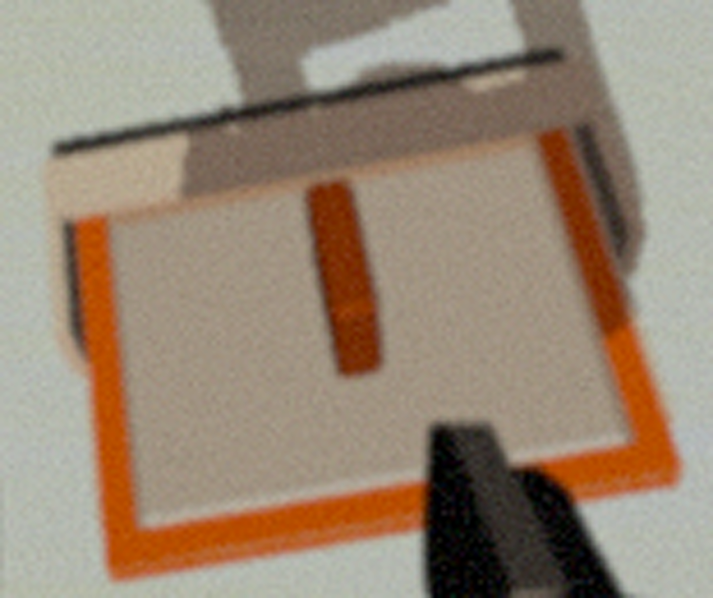

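```bash
cat > lid.py <<'E'
from h import *
def axes(psi):
    s=np.radians(psi); b=np.array([np.cos(s),np.sin(s),0]); z=np.array([0,0,1.]); a=np.radians(40)
    u=np.sin(a)*b+np.cos(a)*z; n=-np.cos(a)*b+np.sin(a)*z; return u,np.array([-np.sin(s),np.cos(s),0]),n
E
python3 - <<'E'
from lid import *
v=np.load("w10.npy"); o=dict(ee_pos=v[:3],tool_rot=v[3:]); C=cam("wrist",o)
g=lambda p:(280+p[0]/4.6,150+p[1]/4.6)
c40,s40=np.cos(np.radians(40)),np.sin(np.radians(40))
# (px, (u,y,n) offset mm from H)
obs=[((307,190),(-22,-7,21)),((347,182),(-22,7,21)),((375,300),(22,7,21)),((330,310),(22,-7,21)),((341,377),(22,-7,-21)),((382,369),(22,7,-21)),((112,553),(65,-80,-21)),((680,461),(65,80,-21)),((118,579),(65,-80,-33)),((677,485),(65,80,-33))]
W=[]
for p,off in obs:
    off=np.array(off)/1000; z=.091+off[0]*c40+off[2]*s40; W.append(onz(C,g(p),z))
for i,j in((6,7),(8,9),(0,1),(3,2),(4,5)):
    d=W[j]-W[i]; print(i,j,"len",np.linalg.norm(d).round(4),"psi",np.degrees(np.arctan2(-d[0],d[1])).round(1))
d=(W[7]-W[6]); psi=np.degrees(np.arctan2(-d[0],d[1]))
for ps in (psi,):
    u,y,n=axes(ps); print("psi",ps)
    for w,(p,off) in zip(W,obs):
        off=np.array(off)/1000; print(off,(w-u*off[0]-y*off[1]-n*off[2]).round(4))
E
```

```text
6 7 len 0.1561 psi 10.1
8 9 len 0.1585 psi 10.6
0 1 len 0.0115 psi 11.6
3 2 len 0.0121 psi 13.3
4 5 len 0.0121 psi 11.8
psi 10.139742694853132
[-0.022 -0.007  0.021] [0.4921 0.3309 0.091 ]
[-0.022  0.007  0.021] [0.4923 0.3283 0.091 ]
[0.022 0.007 0.021] [0.4875 0.3279 0.091 ]
[ 0.022 -0.007  0.021] [0.4878 0.3298 0.091 ]
[ 0.022 -0.007 -0.021] [0.4873 0.3307 0.091 ]
[ 0.022  0.007 -0.021] [0.4873 0.3288 0.091 ]
[ 0.065 -0.08  -0.021] [0.485  0.3324 0.091 ]
[ 0.065  0.08  -0.021] [0.4857 0.3285 0.091 ]
[ 0.065 -0.08  -0.033] [0.4891 0.3317 0.091 ]
[ 0.065  0.08  -0.033] [0.4881 0.33   0.091 ]
```

Points on the handle and lid edges agree: handle centre ≈ (0.489,0.330,0.091), rack yaw ≈ 10.4°, and measured edge lengths of 156 and 158 mm against 160. I'll tilt the tool square to the lid at a safe height, then come straight down astride the handle.

```bash
cat >> lid.py <<'E'
H=np.array([.489,.3297,.091]); PSI=10.4
def Rg(psi=PSI):
    u,y,n=axes(psi); return np.c_[-u,y,-n]
E
python3 - <<'E'
from lid import *
o=bot.get_obs(); u,y,n=axes(PSI)
T=H-.003*n; print(T)
rel(o,T+[0,0,.15],Rg()); rel(o,T+[0,0,.03],Rg())
E
```

```text
[0.49126038 0.33011486 0.08907164]
shift [-0.0515  0.0401  0.0736] turn [ -4.26 -50.18 -10.02]
shift [-0.0522  0.0394  0.1936] turn [ -4.26 -50.18 -10.02]
```

Request:
move_arm(
  commands=[
    [-0.01,0.01,0.01,-0.8,-9,-1.8,60],
    [-0.02,0.02,0.02,-1.6,-18,-3.6,60],
    [-0.03,0.025,0.035,-2.4,-27,-5.4,60],
    [-0.04,0.03,0.05,-3.1,-36,-7.2,60],
    [-0.05,0.035,0.06,-3.8,-45,-9,60],
    [-0.052,0.04,0.074,-4.3,-50.2,-10,60],
    [-0.052,0.04,0.074,-4.3,-50.2,-10,60],
    [-0.052,0.04,0.074,-4.3,-50.2,-10,60],
  ],
)

```text
clock: 20.52
ee_pos: [0.4923, 0.3309, 0.2406]
tool_rot: [0.422, -0.082, 0.902, 0.039]
wrist_force: [0.1, -0.3, 0.5]
gripper_width: 0.0511
```

Run:
```python
from lid import *
o=bot.get_obs(); im=vision.snapshot("wrist"); cv2.imwrite("pics/w11.png",im)
np.save("w11.npy",np.r_[o["ee_pos"],o["tool_rot"]])
print(o["clock"],o["ee_pos"].round(4),o["q"].round(3)); u,y,n=axes(PSI)
C=cam("wrist",o); print(proj(C,H),proj(C,H+.021*n),proj(C,H+.021*n+.022*u),proj(C,H+.021*n-.022*u))
rel(o,H-.003*n,Rg())
```

```text
20.525 [0.4923 0.3309 0.2406] [ 0.525 -0.179  2.23  -0.829  0.355 -0.547]
[324.1444992   51.11837726] [324.08803554  44.84043133] [324.12180887  81.79563384] [324.05169082   5.0715777 ]
shift [ 0.117  -0.0009  0.0963] turn [ 0.1   0.1  -0.07]
```

View pics/w11.png

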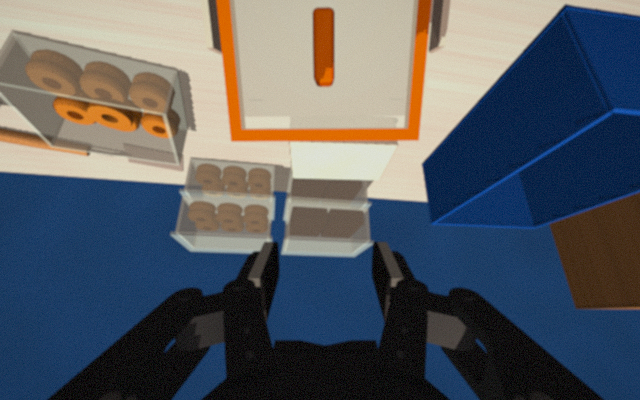

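The tilted view confirms the fit: the handle spans (323,8) to (324,83), predicted 5 to 82, and the lid edges lie square. Descending to the handle.

Request:
move_arm(
  commands=[
    [0.03,0,0.025,0,0,0,60],
    [0.06,0,0.05,0,0,0,60],
    [0.085,0,0.07,0,0,0,60],
    [0.1,0,0.082,0,0,0,60],
    [0.1,0,0.082,0,0,0,60],
  ],
)

```text
clock: 21.2
ee_pos: [0.4905, 0.3336, 0.1257]
tool_rot: [0.412, -0.084, 0.907, 0.036]
wrist_force: [-0.0, 0.4, 0.5]
gripper_width: 0.0511
```

Run:
```python
from lid import *
o=bot.get_obs(); im=vision.snapshot("wrist"); cv2.imwrite("pics/w12.png",im); cv2.imwrite("pics/s12.png",vision.snapshot("side"))
print(o["clock"],o["ee_pos"].round(4),o["q"].round(3),o["wrist_force"].round(1)); u,y,n=axes(PSI)
C=cam("wrist",o); print(proj(C,H+.021*n+.022*u),proj(C,H+.021*n-.022*u))
rel(o,H-.003*n,Rg())
```

```text
21.2 [0.4905 0.3336 0.1257] [ 0.532  0.032  2.277 -1.525  0.264  0.186] [-0.   0.4  0.5]
[318.25758477 254.75310289] [318.05054061 170.60732515]
shift [ 0.0275 -0.0034  0.0242] turn [-0.14 -1.18  0.19]
```

View pics/w12.png

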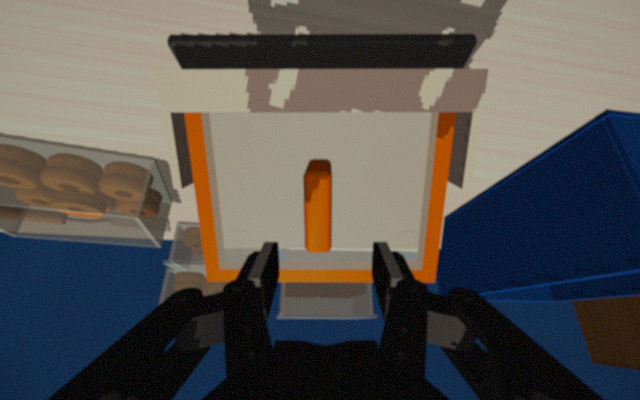

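View pics/s12.png

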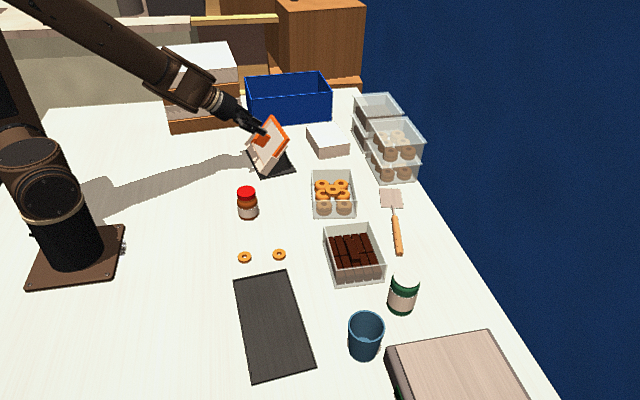

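Two findings. The box contents look right in the side view. The straight-on pose, however, runs q4 to its limit (-1.525 of -1.53) and q5 to 0.264 of 0.24. The pinch faces stay parallel if the tool is pitched about lid y, so I'll grip 22° steeper.

```bash
cat >> lid.py <<'E'
TH=22.
def Rgt(psi=PSI,th=TH):
    return Rg(psi)@R.from_rotvec([0,np.radians(th),0]).as_matrix()
def Tg(psi=PSI,th=TH,e=.007):
    u,y,n=axes(psi); return H+e*n+.008*Rgt(psi,th)[:,2]
E
python3 - <<'E'
from lid import *
o=bot.get_obs(); T=Tg(); print(T,Rgt()[:,2])
rel(o,T+[0,0,.05],Rgt()); rel(o,T,Rgt())
E
```

```text
[0.48741985 0.32940999 0.08843593] [ 0.46175884  0.08474861 -0.88294759]
shift [-0.0062 -0.0038 -0.0107] turn [-0.12 20.92  0.08]
shift [ 0.0315 -0.0037  0.0222] turn [-0.12 20.92  0.08]
```

Request:
move_arm(
  commands=[
    [-0.003,-0.002,-0.005,0,7,0,60],
    [-0.006,-0.003,-0.01,0,14,0,60],
    [-0.006,-0.0035,-0.01,0,21,0,60],
    [-0.006,-0.0035,-0.01,0,21,0,60],
    [-0.006,-0.0035,-0.01,0,21,0,60],
  ],
)

```text
clock: 21.92
ee_pos: [0.4878, 0.3301, 0.1386]
tool_rot: [0.239, -0.088, 0.967, 0.022]
wrist_force: [-1.2, 1.1, -0.1]
gripper_width: 0.0513
```

Run:
```python
from lid import *
o=bot.get_obs(); 
print(o["clock"],o["ee_pos"].round(4),o["q"].round(3),o["wrist_force"].round(1)); T=Tg()
rel(o,T+[0,0,.02],Rgt()); rel(o,T,Rgt())
```

```text
21.925 [0.4878 0.3301 0.1386] [ 0.478  0.029  2.127 -0.271  0.533 -1.073] [-1.2  1.1 -0.1]
shift [ 0.0146 -0.0007  0.0265] turn [ 0.03 -0.17  0.05]
shift [ 0.0239 -0.0007  0.0441] turn [ 0.03 -0.17  0.05]
```

Joints are well inside their ranges now. Continuing down.

Request:
move_arm(
  commands=[
    [0.008,-0.0005,0.014,0,0,0,60],
    [0.014,-0.0005,0.026,0,0,0,60],
    [0.02,-0.0005,0.037,0,0,0,60],
    [0.024,-0.0005,0.044,0,0,0,60],
    [0.024,-0.0005,0.044,0,0,0,60],
  ],
)

```text
clock: 22.55
ee_pos: [0.4848, 0.3281, 0.0838]
tool_rot: [0.237, -0.088, 0.967, 0.02]
wrist_force: [0.4, -0.1, 0.2]
gripper_width: 0.051
```

Run:
```python
from lid import *
o=bot.get_obs(); im=vision.snapshot("wrist"); cv2.imwrite("pics/w13.png",im); s=vision.snapshot("side"); cv2.imwrite("pics/s13.png",cv2.resize(s[70:190,190:340],None,fx=5,fy=5,interpolation=cv2.INTER_CUBIC))
print(o["clock"],o["ee_pos"].round(4),o["q"].round(3),o["wrist_force"].round(1)); T=Tg()
rel(o,T,Rgt())
```

```text
22.55 [0.4848 0.3281 0.0838] [ 0.479  0.118  2.154 -0.339  0.429 -0.996] [ 0.4 -0.1  0.2]
shift [-0.0046  0.0009 -0.0029] turn [-0.17 -0.44  0.01]
```

View pics/w13.png

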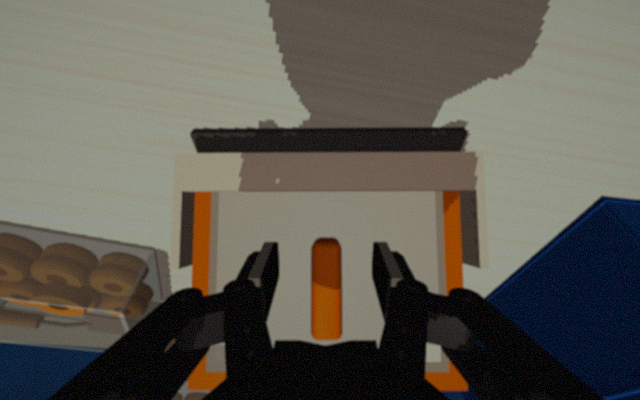

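View pics/s13.png

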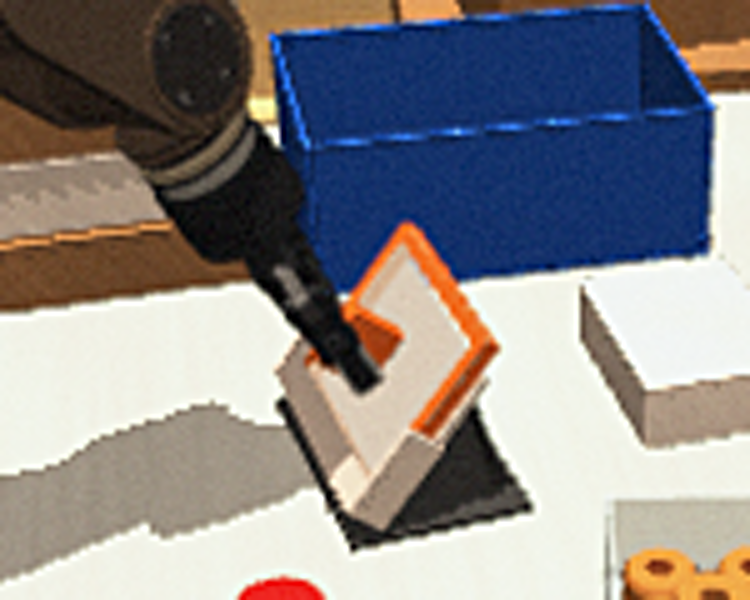

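Request:
move_arm(
  commands=[
    [-0.004,0.001,-0.002,0,0,0,60],
    [-0.004,0.001,-0.002,0,0,0,60],
    [-0.004,0.001,-0.002,0,0,0,60],
  ],
)

```text
clock: 23.02
ee_pos: [0.4883, 0.33, 0.0894]
tool_rot: [0.239, -0.087, 0.967, 0.021]
wrist_force: [0.2, 0.1, -0.1]
gripper_width: 0.0515
```

Run:
```python
from lid import *
o=bot.get_obs(); print(o["clock"]);rel(o,Tg(),Rgt())
```

```text
23.025
shift [ 0.0013 -0.0004  0.0004] turn [-0.12 -0.26 -0.03]
```

Request:
move_arm(
  commands=[
    [0,0,0,0,0,0,2],
    [0,0,0,0,0,0,2],
    [0,0,0,0,0,0,2],
    [0,0,0,0,0,0,2],
    [0,0,0,0,0,0,2],
    [0,0,0,0,0,0,2],
    [0,0,0,0,0,0,2],
    [0,0,0,0,0,0,2],
  ],
  squeeze=70,
)

```text
clock: 24.02
ee_pos: [0.4878, 0.3297, 0.089]
tool_rot: [0.238, -0.088, 0.967, 0.02]
wrist_force: [-4.6, -2.8, 5.6]
gripper_width: 0.0129
```

Run:
```python
from lid import *
o=bot.get_obs(); print(o["clock"],o["moment"],o["q"].round(3)); u,y,n=axes(PSI)
Rt=q2R(o["tool_rot"]); print("u in tool",(Rt.T@u).round(3), "100mm up-slope:",(Rt.T@(u*.1)).round(4)); rel(o,Tg(),Rgt())
```

```text
24.025 [-0.19048997  0.52341515  0.24779694] [ 0.479  0.115  2.146 -0.333  0.438 -1.002]
u in tool [-0.925 -0.001 -0.38 ] 100mm up-slope: [-0.0925 -0.0001 -0.038 ]
shift [ 0.0007 -0.0002  0.0003] turn [-0.16 -0.33  0.01]
```

The handle is gripped (jaws 12.9 mm). Drawing the lid up the slope.

Request:
move_arm(
  commands=[
    [-0.004,0,-0.003,0,0,0,2],
    [-0.013,0,-0.007,0,0,0,2],
    [-0.023,0,-0.011,0,0,0,2],
    [-0.034,0,-0.016,0,0,0,2],
    [-0.045,0,-0.02,0,0,0,2],
    [-0.056,0,-0.025,0,0,0,2],
    [-0.067,0,-0.029,0,0,0,2],
    [-0.078,0,-0.034,0,0,0,2],
    [-0.089,0,-0.038,0,0,0,2],
    [-0.096,0,-0.041,0,0,0,2],
  ],
)

```text
clock: 25.28
ee_pos: [0.5536, 0.342, 0.1707]
tool_rot: [0.239, -0.087, 0.967, 0.021]
wrist_force: [-0.2, 0.2, -2.7]
gripper_width: 0.0132
```

Request:
move_arm(
  commands=[
    [-0.015,0,-0.007,0,0,0,2],
    [-0.028,0,-0.012,0,0,0,2],
    [-0.028,0,-0.012,0,0,0,2],
  ],
)

```text
clock: 25.65
ee_pos: [0.5734, 0.3458, 0.1956]
tool_rot: [0.24, -0.087, 0.967, 0.021]
wrist_force: [-0.2, -0.1, -2.0]
gripper_width: 0.0134
```

Run:
```python
from lid import *
o=bot.get_obs(); im=vision.snapshot("wrist"); cv2.imwrite("pics/w14.png",im); s=vision.snapshot("side"); cv2.imwrite("pics/s14.png",cv2.resize(s[50:190,190:360],None,fx=4.2,fy=4.2,interpolation=cv2.INTER_CUBIC))
print(o["clock"],o["ee_pos"].round(4),o["q"].round(3),o["gripper_width"]); rel(o,Tg(),Rgt())
```

```text
25.65 [0.5734 0.3458 0.1956] [ 0.434  0.123  1.91  -0.198  0.645 -1.186] 0.013386162962986945
shift [ 0.1275 -0.0006  0.0538] turn [-0.1  -0.11 -0.06]
```

View pics/s14.png

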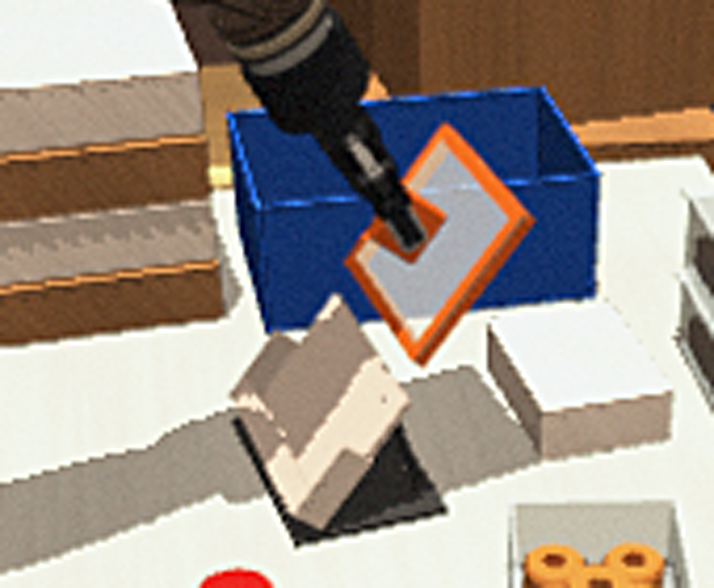

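View pics/w14.png

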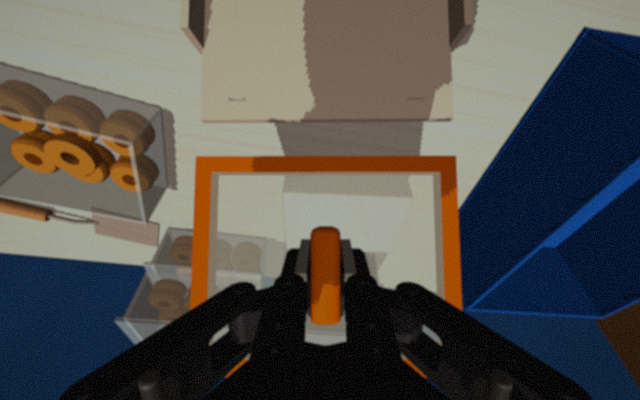

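The lid is fully clear of the rack and held square: lower edge from (196,157) to (457,157), handle at (325,275). I'll check the hold against the nominal and work out the target.

```bash
cat >> lid.py <<'E'
# nominal grasp: handle centre and lid axes in tool frame
A=np.diag([-1.,1,-1])@R.from_rotvec([0,np.radians(TH),0]).as_matrix()   # R_tool = R_lid @ A
G_tool=np.array([0,0,-.008])                                      # grasp point in tool
Hc_tool=G_tool+A.T@np.array([0,0,-.007])                          # handle centre in tool
def toolcam():
    m=vision.camera_model("wrist"); T=np.array(m["T_tool_cam"]); return np.array(m["intrinsics"]),T[:3,:3].T,-T[:3,:3].T@T[:3,3]
def target(cx,cy,zH,psi,A=A,Hc=Hc_tool):
    s=np.radians(psi); RL=np.array([[np.cos(s),-np.sin(s),0],[np.sin(s),np.cos(s),0],[0,0,1.]])
    Rt=RL@A; return np.array([cx,cy,zH])-Rt@Hc,Rt
E
python3 - <<'E'
from lid import *
C=toolcam()
pts={"low-L":(-65,-80,-21),"low-R":(-65,80,-21),"up-L":(65,-80,-21),"hd lo":(-22,0,21),"hd up":(22,0,21)}
for k,p in pts.items(): print(k,proj(C,Hc_tool+A.T@(np.array(p)/1000)).round(1))
im=cv2.imread("pics/w14.png"); cv2.imwrite("pics/c14.png",cv2.resize(im[140:340,180:480],None,fx=2.6,fy=2.6,interpolation=cv2.INTER_CUBIC))
o=bot.get_obs(); P,Rt=target(.664,.0985,.178,-8.2); print(P,Rt[:,2]); rel(o,P+[0,0,.06],Rt)
E
```

```text
low-L [194.7 156.5]
low-R [456.1 156.8]
up-L [186.5 378.6]
hd lo [325.4 229.4]
hd up [325.3 329.6]
[0.66103379 0.09892744 0.17758253] [-0.3707767   0.05342974 -0.92718385]
shift [-0.0592 -0.2584 -0.0184] turn [ 0.82 49.23 19.08]
```

View pics/c14.png

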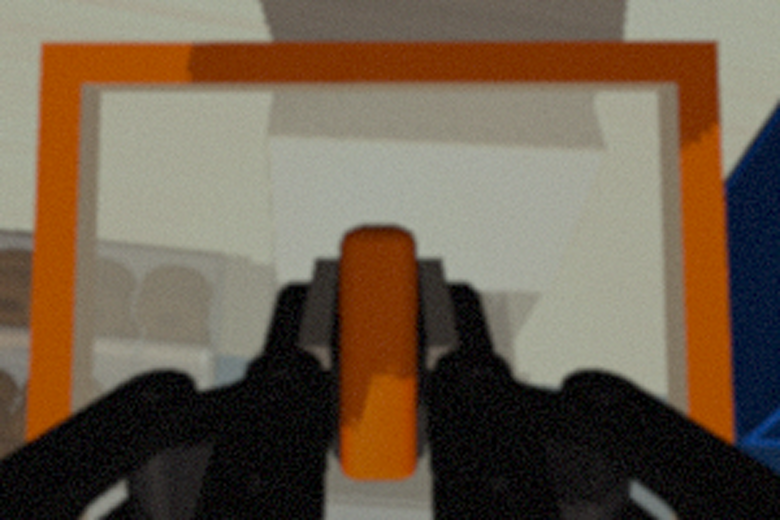

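The hold matches the nominal within 1–2 px: edge at (196,156) to (456,156), predicted (195,156.5) to (456,157). Levelling while moving to above the ring box.

Request:
move_arm(
  commands=[
    [-0.025,0,-0.04,0,0,0,2],
    [-0.035,-0.02,-0.04,0.1,6,2,2],
    [-0.04,-0.055,-0.035,0.2,14,5,2],
    [-0.045,-0.1,-0.03,0.4,22,8,2],
    [-0.05,-0.14,-0.025,0.5,30,12,2],
    [-0.055,-0.18,-0.02,0.7,38,15,2],
    [-0.059,-0.22,-0.018,0.8,45,18,2],
    [-0.059,-0.25,-0.018,0.8,49.2,19.1,2],
    [-0.059,-0.258,-0.018,0.8,49.2,19.1,2],
    [-0.059,-0.258,-0.018,0.8,49.2,19.1,2],
  ],
)

```text
clock: 27.0
ee_pos: [0.6609, 0.0995, 0.2367]
tool_rot: [-0.19, 0.07, 0.979, 0.014]
wrist_force: [-0.8, 0.1, -1.4]
gripper_width: 0.0134
```

Run:
```python
from lid import *
o=bot.get_obs(); print(o["clock"],o["ee_pos"].round(4),o["q"].round(3),o["gripper_width"])
for n in("wrist","side","scene"): cv2.imwrite(f"pics/{n}15.png",vision.snapshot(n))
np.save("w15.npy",np.r_[o["ee_pos"],o["tool_rot"]])
P,Rt=target(.664,.0985,.178,-8.2); rel(o,P,Rt)
s=cv2.imread("pics/side15.png"); cv2.imwrite("pics/s15.png",cv2.resize(s[60:230,250:430],None,fx=4,fy=3.5,interpolation=cv2.INTER_CUBIC))
```

```text
27.0 [0.6609 0.0995 0.2367] [-0.019  0.474  1.374  0.048  1.673 -1.451] 0.013361265209945423
shift [-0.0223 -0.0006  0.0548] turn [ 0.08  0.06 -0.  ]
```

View pics/s15.png

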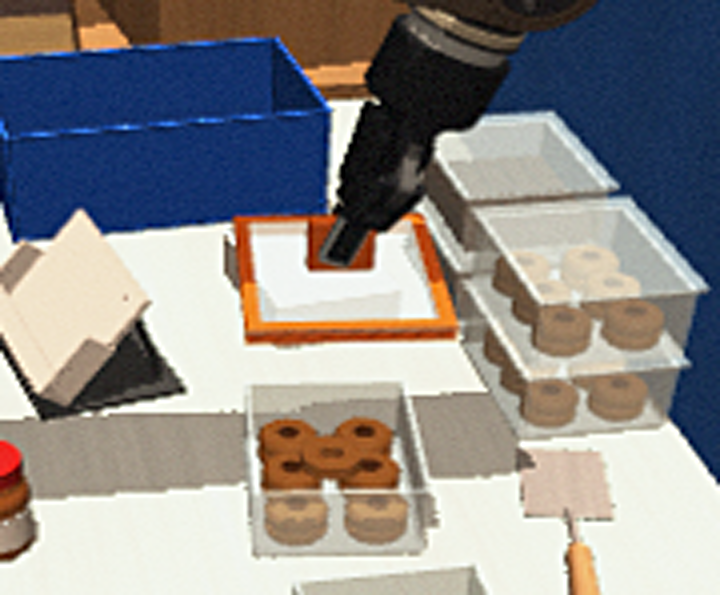

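View pics/wrist15.png

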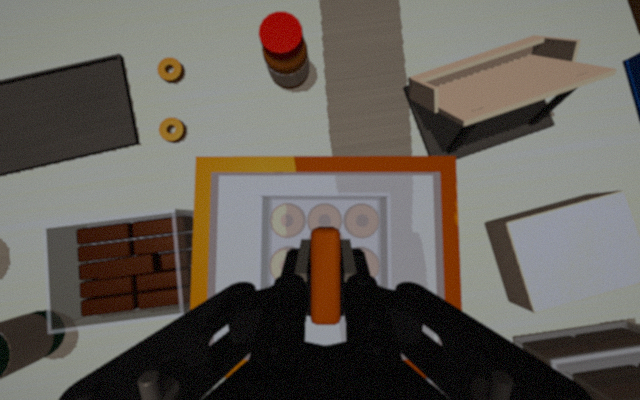

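View pics/scene15.png

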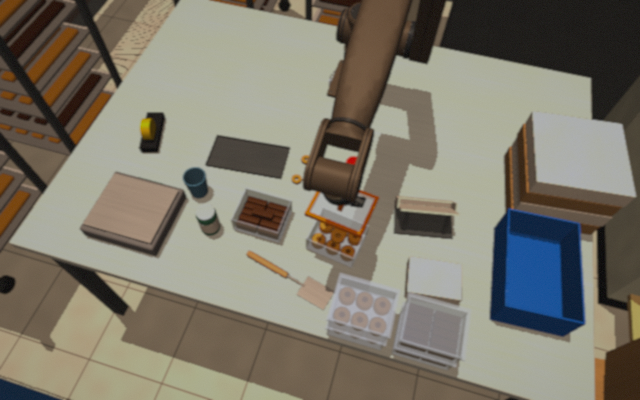

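The lid is level over the ring box, handle up, and the box rim is visible symmetrically through the pane (263 to 387, centre 325). Lowering 6 cm to the hold height.

Request:
move_arm(
  commands=[
    [-0.006,0,0.014,0,0,0,2],
    [-0.011,0,0.028,0,0,0,2],
    [-0.017,0,0.042,0,0,0,2],
    [-0.021,-0.0005,0.051,0,0,0,2],
    [-0.022,-0.0005,0.054,0,0,0,2],
    [-0.022,-0.0005,0.054,0,0,0,2],
    [-0.022,-0.0005,0.054,0,0,0,2],
  ],
)

```text
clock: 28.02
ee_pos: [0.6618, 0.0989, 0.1798]
tool_rot: [-0.189, 0.07, 0.979, 0.014]
wrist_force: [-0.3, 0.4, -1.7]
gripper_width: 0.0132
```

Run:
```python
from lid import *
o=bot.get_obs(); print(o["clock"],o["ee_pos"].round(4),o["gripper_width"])
for n in("wrist","side"): cv2.imwrite(f"pics/{n}16.png",vision.snapshot(n))
np.save("w16.npy",np.r_[o["ee_pos"],o["tool_rot"]])
P,Rt=target(.664,.0985,.178,-8.2); rel(o,P,Rt)
s=cv2.imread("pics/side16.png"); cv2.imwrite("pics/s16.png",cv2.resize(s[100:220,285:385],None,fx=6,fy=5,interpolation=cv2.INTER_CUBIC))
s=cv2.imread("pics/wrist16.png"); cv2.imwrite("pics/c16.png",cv2.resize(s[140:320,180:480],None,fx=2.6,fy=2.6,interpolation=cv2.INTER_CUBIC))
C=cam("side"); u=Rt@A.T
for p in [(-65,-80,-21),(-65,80,-21),(65,80,-21),(65,-80,-21),(65,-80,-33),(-65,-80,-33)]:
    X=np.array([.664,.0985,.178])+u@(np.array(p)/1000); q=proj(C,X); print(p,q.round(1),"crop",((q-[285,100])*[6,5]).round(0))
```

```text
28.025 [0.6618 0.0989 0.1798] 0.01318392050309103
shift [-0.0001 -0.0001  0.0024] turn [0.06 0.14 0.01]
(-65, -80, -21) [310.8 173.5] crop [155. 367.]
(-65, 80, -21) [308.  140.2] crop [138. 201.]
(65, 80, -21) [353.8 139.6] crop [413. 198.]
(65, -80, -21) [362.  172.5] crop [462. 363.]
(65, -80, -33) [361.6 176.4] crop [459. 382.]
(-65, -80, -33) [310.7 177.3] crop [154. 387.]
```

View pics/s16.png

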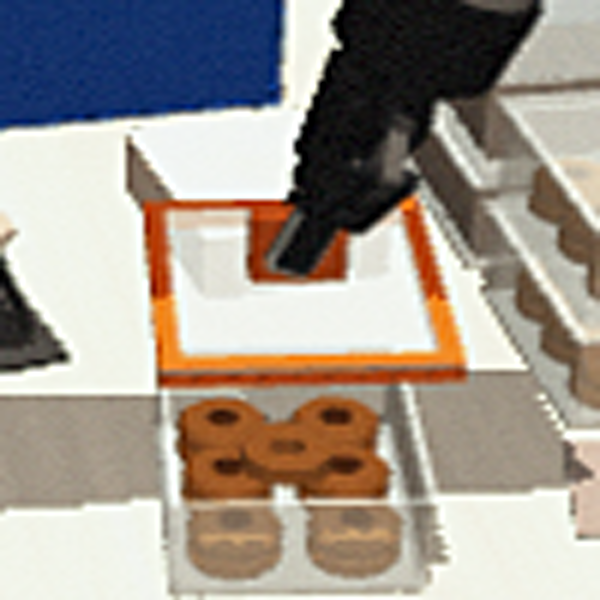

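View pics/c16.png

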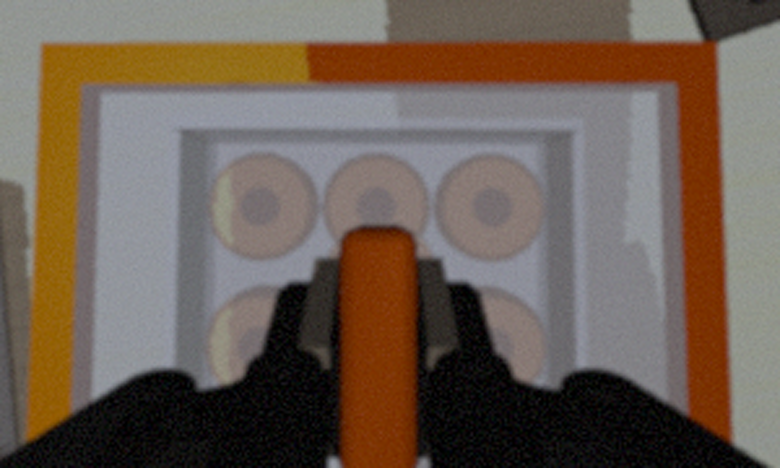

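Run:
```python
from lid import *
v=np.load("w16.npy"); o=dict(ee_pos=v[:3],tool_rot=v[3:]); C=cam("wrist",o)
g=lambda p:(180+p[0]/2.6,140+p[1]/2.6)
Rt=q2R(o["tool_rot"]); RL=Rt@A.T; Hc=o["ee_pos"]+Rt@Hc_tool
print("lid axes n",RL[:,2].round(4),"H",Hc.round(4),"yaw",np.degrees(np.arctan2(RL[1,0],RL[0,0])).round(2))
P=[onz(C,g(p),.065) for p in((177,130),(583,130))]; 
print("box near rim in lid axes rel. handle",[(RL.T@(p-Hc)).round(4) for p in P])
L=[onz(C,g(p),Hc[2]-.021) for p in((42,43),(717,43))]; print("lid edge rel handle",[(RL.T@(p-Hc)).round(4) for p in L])
S=cam("side")
# side view: lid top-face corners & box rim by same camera
h=lambda p:(285+p[0]/6,100+p[1]/5)
lc=np.array([onz(S,h(p),Hc[2]-.021) for p in((160,371),(145,203),(416,199),(466,366))]); print("lid side centre",lc.mean(0).round(4))
bc=np.array([onz(S,h(p),.065) for p in((166,505),(436,497))]); print("box -y rim side",bc.round(4).tolist())
e=lc[0]-lc[3];print("lid -y edge mid",((lc[0]+lc[3])/2).round(4),"dir",np.degrees(np.arctan2(-e[1],-e[0])).round(1)); e=bc[1]-bc[0]; print("box -y edge mid",bc.mean(0).round(4),np.degrees(np.arctan2(e[1],e[0])).round(1),np.linalg.norm(e))
```

```text
lid axes n [-2.6e-03 -7.0e-04  1.0e+00] H [0.6647 0.0985 0.1803] yaw -8.22
box near rim in lid axes rel. handle [array([-0.0543, -0.0728, -0.1151]), array([-0.0544,  0.0739, -0.1152])]
lid edge rel handle [array([-0.0646, -0.0792, -0.0208]), array([-0.0647,  0.0795, -0.0209])]
lid side centre [0.6647 0.0925 0.1593]
box -y rim side [[0.5949, 0.03, 0.065], [0.7151, 0.0154, 0.065]]
lid -y edge mid [0.653  0.013  0.1593] dir -8.1
box -y edge mid [0.655  0.0227 0.065 ] -7.0 0.12114330776510039
```

Run:
```python
from lid import *
o=bot.get_obs(); np.save("w17.npy",np.r_[o["ee_pos"],o["tool_rot"]])
acc=np.mean([vision.snapshot("wrist").astype(float) for _ in range(4)],0)
sc=vision.snapshot("scene"); cv2.imwrite("pics/scene17.png",sc)
cv2.imwrite("pics/w17.png",acc.astype(np.uint8))
c=acc[170:300,235:420]; c=np.clip((c-60)*1.9,0,255).astype(np.uint8); cv2.imwrite("pics/c17.png",cv2.resize(c,None,fx=4.2,fy=4.2,interpolation=cv2.INTER_CUBIC))
cv2.imwrite("pics/sc17.png",cv2.resize(sc[170:270,290:390],None,fx=6,fy=6,interpolation=cv2.INTER_CUBIC))
g=acc.mean(2); print(np.round(g[178:200,290:315].mean(1)))
print(np.round(g[205:235,240:262].mean(0))); print(np.round(g[205:235,395:415].mean(0)))
```

```text
[152. 152. 152. 152. 151. 151. 151. 152. 152. 153. 150. 138. 122. 116.
 117. 119. 124. 135. 143. 146. 146. 147.]
[151. 151. 151. 151. 152. 153. 152. 148. 134. 117. 110. 109. 110. 110.
 110. 110. 109. 110. 113. 117. 121. 123.]
[108. 108. 107. 107. 111. 124. 139. 145. 145. 142. 136. 133. 132. 132.
 132. 132. 132. 132. 132. 132.]
```

View pics/c17.png

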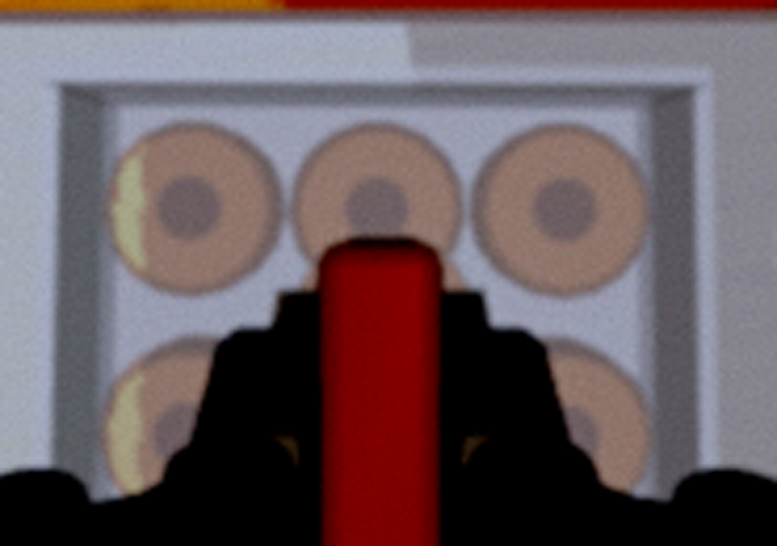

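View pics/sc17.png

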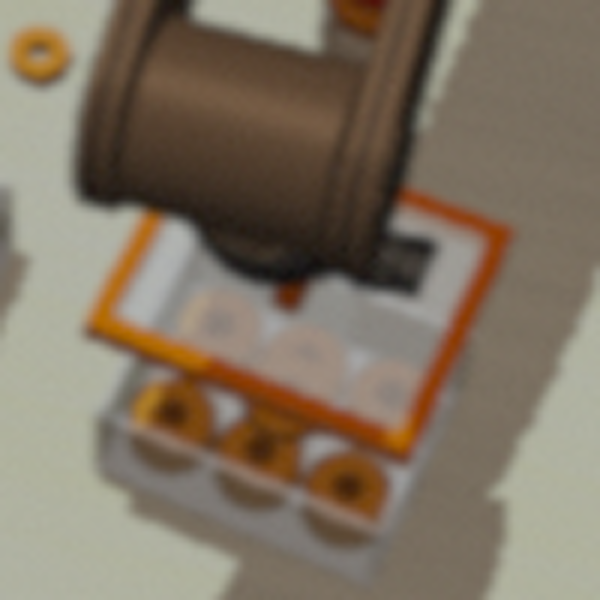

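Run:
```python
from lid import *
v=np.load("w17.npy"); o=dict(ee_pos=v[:3],tool_rot=v[3:]); C=cam("wrist",o)
Rt=q2R(o["tool_rot"]); RL=Rt@A.T; Hc=o["ee_pos"]+Rt@Hc_tool
f=lambda uv,z:(RL.T@(onz(C,uv,z)-Hc)).round(4)
print("near inner",f((302,189.3),.065),"L inner",f((248.3,220),.065),"R inner",f((399.9,220),.065), "R outer",f((405,220),.065), "near outer",f((325,186.3),.065))
S=cam("scene"); h=lambda p:(290+p[0]/6,170+p[1]/6)
L=[onz(S,h(p),Hc[2]-.021) for p in((90,325),(510,232),(410,445))]
B=[onz(S,h(p),.065) for p in((103,420),(385,525))]
print("lid corners (scene) in lid axes",[(RL.T@(p-Hc)).round(4) for p in L]); print("box far rim corners",[(RL.T@(p-Hc)).round(4) for p in B])
v=np.load("w5.npy"); o=dict(ee_pos=v[:3],tool_rot=v[3:]); C=cam("wrist",o)
# inner edges in w5: crop near inner row ~82, far inner ~ 528
im=cv2.imread("pics/w5.png").astype(float).mean(2); print(np.round(im[125:145,290:300].mean(1)),np.round(im[235:265,290:370].mean(1)))
```

```text
near inner [-0.055  -0.0221 -0.1151] L inner [-0.0262 -0.072  -0.1151] R inner [-0.0262  0.0693 -0.1152] R outer [-0.0262  0.074  -0.1152] near outer [-0.0578 -0.0005 -0.1151]
lid corners (scene) in lid axes [array([ 0.0662, -0.0744, -0.0211]), array([-0.0603,  0.0801, -0.0209]), array([ 0.0605,  0.0792, -0.0212])]
box far rim corners [array([ 0.0643, -0.0688, -0.1153]), array([ 0.0577,  0.0749, -0.1155])]
[139. 139. 127. 110.  95.  94.  98. 112. 129. 139. 140. 140. 136. 130.
 128. 126. 125. 121. 112. 102.] [ 84.  76.  73.  75.  77.  79.  80.  81.  82.  82.  83.  84.  84.  84.
  84.  84.  83.  83.  84.  84.  84.  82.  85.  96. 118. 136. 142. 143.
 141. 140.]
```

Measurements put the lid about 1–1.5 mm off the box centre and roughly 2 mm high. One small correction, then settle.

Request:
move_arm(
  commands=[
    [-0.001,-0.0005,0.0006,0,0,0,2],
    [-0.002,-0.001,0.0012,0,0,0,2],
    [-0.002,-0.001,0.0012,0,0,0,2],
    [-0.002,-0.001,0.0012,0,0,0,2],
    [-0.002,-0.001,0.0012,0,0,0,2],
  ],
)

```text
clock: 29.0
ee_pos: [0.6626, 0.0978, 0.1772]
tool_rot: [-0.19, 0.07, 0.979, 0.014]
wrist_force: [-1.0, -0.4, -1.4]
gripper_width: 0.0132
```

Run:
```python
from lid import *
o=bot.get_obs(); Rt=q2R(o["tool_rot"]); RL=Rt@A.T; Hc=o["ee_pos"]+Rt@Hc_tool
print(o["clock"],"H",Hc.round(4),"under-rim",Hc[2]-.033-.065,"n",RL[:,2].round(4),"yaw",np.degrees(np.arctan2(RL[1,0],RL[0,0])),o["gripper_width"],np.abs(o["joint_vel"]).max(),o["wrist_force"].round(1))
im=vision.snapshot("side"); cv2.imwrite("pics/s18.png",im)
```

```text
29.0 H [0.6655 0.0973 0.1776] under-rim 0.07960263166255122 n [-1.2e-03 -7.0e-04  1.0e+00] yaw -8.210387974678147 0.01318927950157187 0.001427721152078988 [-1.  -0.4 -1.4]
```

View pics/s18.png

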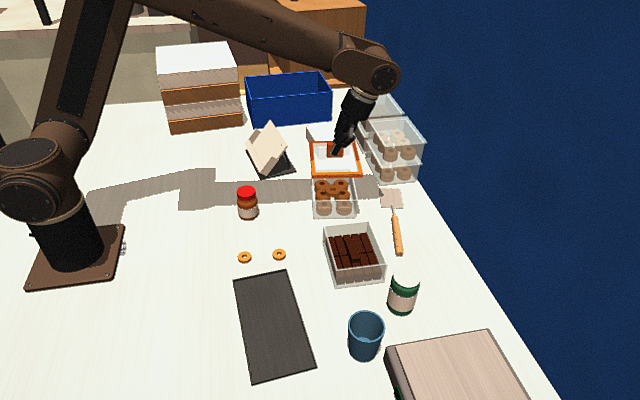

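The side view shows the lid level over the ring box at (335,158), both biscuits in their boxes, and the bystanders where they were. The arm is still (force about 1.4 N, the lid's own weight). Handing in.

```bash
python3 -c "
from plant import workorder
print(workorder.close_job())"
```

```text
the job is handed in; nothing more can be done
None
```

I set the 45 mm ring on the packed rings and the bar on the packed bars, each lowered until it touched (about 5–7 N) before release. I then drew the lid up out of its rack by the handle, levelled it, and handed the job in at about 29 s while holding the lid over the ring box.

**Lid checks**
- **Height:** the underside was about 80 mm above the rim by arm pose.
- **Level and square:** tilt was under 0.1° by arm pose; yaw was −8.2°, against a box yaw measured at about −8°.
- **Centring:** the wrist view put the lid 1–1.5 mm off the box centre. I corrected that, but checked the result only by arm pose.
- **Contact:** the wrist force was about the lid's own weight, so nothing else seemed to be touching it.

**Disagreements and problems**
- **Side camera:** before the last correction it put the lid about 6 mm lower in y than the wrist camera did. That is roughly one pixel, or a few mm of height. I trusted the wrist view.
- **Lid grip:** pointing the tool straight at the lid ran joint 4 to its limit, so I gripped the handle pitched 22° steeper. The hold matched prediction to within 1–2 px on the lid edge and up to 6 px at the handle's rounded end.

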